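# Slide a tray of washed feed rollers into the drying oven

## Task

Get the two washed printer feed rollers into the little drying oven: lay the loose roller in the empty channel of the metal tray, beside the one already in it, swing the oven's front flap fully down, slide the loaded tray between the guides until it is fully home, and swing the flap shut. Carry the tray level and leave the other things on the bench where they stand.

Things in the scene. Friction and masses are not known exactly. Their poses are not given: they have to be found in the camera images.
- oven: low white drying oven, fixed, 150 wide, 222 deep, roof 112 high, grey control housing on the rear roof 151 high. Origin: bench level, middle of the mouth's front edge; x into the oven, y left, z up. Mouth 126 wide (flared to 134 in front), floor at z = 34, ceiling z = 102. The front leans back 25 deg: the roof begins at x = 36, so fingers pointing down can push up to there.
- oven_home (a point): where the tray's origin lies when the tray is fully home against the rubber stops: 115 behind the front edge, on the oven floor (9 short of it is not home).
- oven_hinge (a point): middle of the flap's hinge line, which runs along the oven's y, 30 above the bench and 6 in front of the oven's origin.
- flap (a joint): angle of the front flap: 0 = shut (leaning back 25 deg past upright), 0.436 = upright, 2.007 = fully down and level on its stop; its inner face is then flush with the oven floor, a ledge that carries the tray. Stays where it is left (stiff hinge, about 3 N at the bail). Panel 136 wide, 8 thick, from 6 to 88 from the hinge.
- flap_bar (a point): middle of the straight bar of the steel bail on the flap's free edge: round, 8 diameter, along the oven's y, 78 long, 120 from the hinge, 28 gap between panel edge and bar. Shut it stands 139 above the bench, over the roof; fully down 30.
- tray: aluminium tray, 180 x 120, 0.25 kg. Origin: middle of its underside; x along its length, z up. Floor 3 thick, side walls 14 high, end walls 34. Low ribs (10) make a channel 30 wide, 172 long along each side, middles at y = +42 (holds a roller) and y = -42 (empty). Blue upright tab in its middle, 48 long (x), 10 thick, 58 high, to carry it by. Fits the oven either way round, 3 to spare each side.
- tray_tab (a point): top of the tray's blue carrying tab, over the tray's middle, 58 above its underside.
- roller_in_mid (a point): middle of the feed roller that lies in the tray already, like the other one. y along its shaft.
- roller_out_mid (a point): middle of the loose feed roller on the bench (157 long, 0.05 kg): grey shaft, 6 diameter, two black rubber sleeves 25 diameter, 30 long, their middles at y = +35 and -35. y runs along the shaft; the point lies on the axis, 12 above what it rests on. It can roll: its other axes may point anywhere round the shaft. It must end in the tray's empty channel.
- torch: small black and red torch lying on the bench, 118 long (y), 25 thick; origin at its underside. May swap places with the loose roller. Leave it alone.
- spray_can: spray can, 53 diameter, 181 high, origin at the middle of its underside. Leave it alone.
- grease_tin: round tin with a red band, 59 diameter, 36 high. Leave it alone.
- solder_reel: silver reel of solder wire standing on its flange, 59 diameter, 44 high. Leave it alone.
- screw_dish: steel dish with screws, 95 diameter, 22 high. Leave it alone.
- tweezers: tweezers lying on the bench, 120 long (y), 12 wide, 9 high. Leave them alone.

How it is judged:
By the outcome, as a careful person would: the job done as asked, in the order asked, and still so for the second after the job is handed in, with the robot touching nothing.
It also fails if it takes over 72 s, if anything falls off the work surface, if the arm or the gripper's body presses on something with over 40 N, if the wrist force passes 120 N, or if a joint passes its speed limit or range.

## Robot

A 6-joint arm with a two-finger parallel gripper is mounted at the origin on a cart in front of the work surface, level with it; the furniture and walls round the work are solid. World frame = base frame: x ahead of the robot, y to its left, z up, the work surface at z = 0. Lengths are in m, angles in rad, forces in N, time in s.
With the tool pointing down it reaches from about 0.25 to 0.8 m from the base axis. Payload 3.9 kg.
Tool frame: the origin (TCP) lies midway between the tips of the shut fingers; the grasp point (between the pads) lies 19 mm behind it; z points along the fingers, y is the line along which they close (so a half turn about z gives the same grasp; the last joint's range is limited). The gripper opens to 85 mm and grips with 20 to 120 N. Pads are 22 mm wide; open, the fingers measure 114 mm over their backs; the gripper's body (76 mm by 85 mm) begins 54 mm behind the grasp point. The pads swing forward as they close: fully open they stand 13 mm farther back than shut.
Start: joints at [1.34, 0.26, -0.138, 1.173, 0, 1.571], TCP at [0.12, 0.511, 0.203] pointing down, gripper open.
Joint ranges: [-2.78, 2.78], [-0.83, 1.72], [-1.28, 1.37], [-1.9, 2.12], [-1.57, 1.48], [-3.14, 3.14]. Speed limits (rad/s): [2.57, 2.57, 3.14, 3.14, 3.14, 3.14].

## Interface

Orientations are given as [roll, pitch, yaw] about the fixed x, y, z axes, in that order (R = Rz(yaw) Ry(pitch) Rx(roll)).
In Python, from plant import bot gives the robot as it stands.
- The arm moves only by the tool jog_arm, never from a script. Its argument "targets" is one flat list of numbers, 6 for each row, row after row: the shift along the tool's x, y, z normalised to -1 to 1, where 1 is 80 mm, then the turn, a rotation vector about the tool's x, y, z normalised to -1 to 1, where 1 is pi/2 rad. In form: [x, y, z, rx, ry, rz, x, y, z, rx, ry, rz, ...]. A call has 1 to 5 rows; each row is the pose to reach, as a shift and turn from the pose commanded when the call began, along the tool's axes at that moment; what a row does not reach only later rows make up. A row lasts 1/8 s, in which the tool goes at most 62.5 mm and 10.7 degrees, less where a joint would pass 70% of its speed; a pose out of reach is approached as far as the arm can. A call with a number of a shift or a turn outside -1 to 1 is refused whole. A call with a gripper value outside its range is refused whole. "hand" is the opening, from -1 (shut) to 1 (fully open), set as the call begins (left out, the last holds). The fingers move at their own pace and stop on an object; the grip force is fixed at half the most. Time passes only in rows, so rows that repeat a pose let the fingers close. It gives the time, the measured TCP pose, the force, the opening and the grip force at its end, in the units of the state.
- bot.read_state(): the state, without advancing time (a new reading comes with each control period).
- bot.read_camera(name): name is "side" or "top"; returns a dict with "image" (480x640x3 uint8, red, green, blue), "fx", "fy", "cx", "cy" (pixels), "k1" (the pictures are not rectified: a ray, as slopes to the right and down, at radius r is drawn at 1 + k1 r^2 times it, then the intrinsics apply), "rvec" (rotation vector, rad) and "tvec" (3), from world to camera coordinates, as OpenCV has them. Camera axes: x right, y down, z forward; pixel columns grow to the right and rows downward; lengths in m; the calibration is good to about 2 mm. A picture is of the moment at which its call begins. There is no depth.
- bot.finish_job(): hands the job in; it is judged then, once.
The state is a dict: "clock": time; "joint_pos": joint angles; "joint_vel": joint speeds; "joint_efforts": joint torques, N m; "position": TCP position; "orientation": TCP orientation; "force": force on the tool from outside, world axes, zero at the start; "torque": the same for the moment, N m; "grip_width": finger opening in m; "grip_force": force on a finger pad.
Only numpy, scipy, OpenCV 4.12 (cv2) and the standard library are available. Lean on these libraries where they do the work, as an engineer would, in place of code of your own. Each camera call takes 0.05 s, during which the arm holds its last target. There are 200 camera calls.

## Working session

There is one attempt and no reset: what is moved stays moved. The work goes in short steps, Python scripts to look and compute and a tool call to move; the robot and the scene stay as the last step left them, time stands still between calls to the robot, and variables do not carry over. Pictures are saved under pics/ and viewed, at most 10 in all, crops included, and the job is handed in when it is done.

Besides the shell and the picture viewer there is one more tool, called after "Emit:" as a command line: name --argument value ..., lists and objects as JSON in quotes. jog_arm: Moves the arm, as the interface text tells. Scaled input: -1 to 1 covers 80 mm each way for a shift and pi/2 rad each way for a turn. Its arguments: {"type":"object","properties":{"targets":{"type":"array","items":{"type":"number"}},"hand":{"type":"number"}},"required":["targets"]}

```bash
ls; mkdir -p pics
cat > h.py <<'E'
import numpy as np, cv2
from plant import bot
from scipy.spatial.transform import Rotation as R
def snap(n,f=None):
    c=bot.read_camera(n)
    if f: cv2.imwrite('pics/'+f,c['image'][:,:,::-1])
    np.save(n+'.npy',{k:v for k,v in c.items()},allow_pickle=True); return c
def cam(n): return np.load(n+'.npy',allow_pickle=True).item()
def ray(c,u,v):
    K=np.array([[c['fx'],0,c['cx']],[0,c['fy'],c['cy']],[0,0,1.]])
    p=cv2.undistortPoints(np.array([[[u,v]]],float),K,np.array([c['k1'],0,0,0.]))[0,0]
    M=cv2.Rodrigues(np.array(c['rvec'],float))[0]
    return -M.T@np.array(c['tvec']).ravel(), M.T@np.array([p[0],p[1],1])
def at(c,u,v,z):
    o,d=ray(c,u,v); return o+d*(z-o[2])/d[2]
def tri(c1,p1,c2,p2):
    o1,d1=ray(c1,*p1);o2,d2=ray(c2,*p2)
    s=np.linalg.lstsq(np.c_[d1,-d2],o2-o1,rcond=None)[0]
    a,b=o1+d1*s[0],o2+d2*s[1]; return (a+b)/2,np.linalg.norm(a-b)
def proj(c,P):
    K=np.array([[c['fx'],0,c['cx']],[0,c['fy'],c['cy']],[0,0,1.]])
    return cv2.projectPoints(np.array(P,float).reshape(-1,3),np.array(c['rvec'],float),np.array(c['tvec'],float),K,np.array([c['k1'],0,0,0.]))[0].reshape(-1,2)
E
python3 - <<'E'
from h import *
for n in('top','side'):
    c=snap(n,n+'0.png'); print(n,c['fx'],c['k1'],ray(c,320,240))
s=bot.read_state(); print({k:np.round(v,3) for k,v in s.items()})
E
```

```text
pics
top 496.13384836648453 -0.06667374550272576 (array([ 0.41470395, -0.28802491,  1.16215383]), array([ 0.13013423,  0.04753866, -0.99045598]))
side 460.51219809546063 -0.01222351531467701 (array([0.52517778, 0.66314308, 0.77668307]), array([-0.00386705, -0.81957134, -0.57299804]))
{'clock': np.float64(0.1), 'joint_pos': array([ 1.34 ,  0.261, -0.139,  1.173,  0.   ,  1.571]), 'joint_vel': array([-0.   , -0.002,  0.002,  0.001,  0.   , -0.001]), 'joint_efforts': array([-1.0000e-03, -4.0651e+01,  2.5453e+01,  1.0000e-02, -0.0000e+00,
        0.0000e+00]), 'position': array([0.12 , 0.51 , 0.202]), 'orientation': array([-3.14 , -0.   ,  2.911]), 'force': array([-0.58 , -0.259,  0.476]), 'torque': array([-0.012, -0.001, -0.004]), 'grip_force': np.float64(0.0), 'grip_width': np.float64(0.085)}
```

View pics/top0.png

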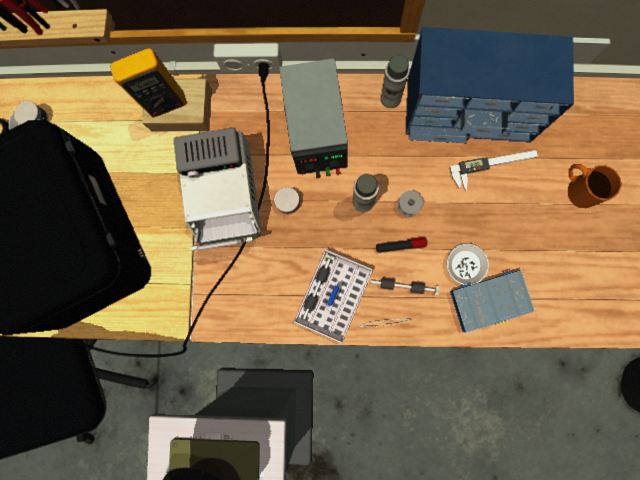

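View pics/side0.png

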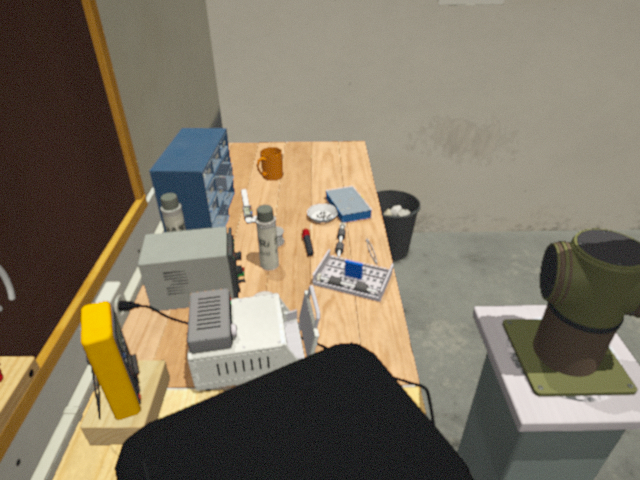

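Top view: the tray is near (335,295), the loose roller at (405,287), the torch at (402,244) and the oven at (218,190). In the side view the flap looks partly open, near (308,320). I'll enlarge both.

Run:
```python
from h import *
t=cam('top')['image'][:,:,::-1]
cv2.imwrite('pics/a.png',cv2.resize(t[235:345,285:445],None,fx=5,fy=5,interpolation=cv2.INTER_CUBIC))
cv2.imwrite('pics/b.png',cv2.resize(np.hstack([t[120:260,170:270],cam('side')['image'][245:385,240:340,::-1]]),None,fx=4,fy=4,interpolation=cv2.INTER_CUBIC))
```

```text
(no output)
```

View pics/a.png

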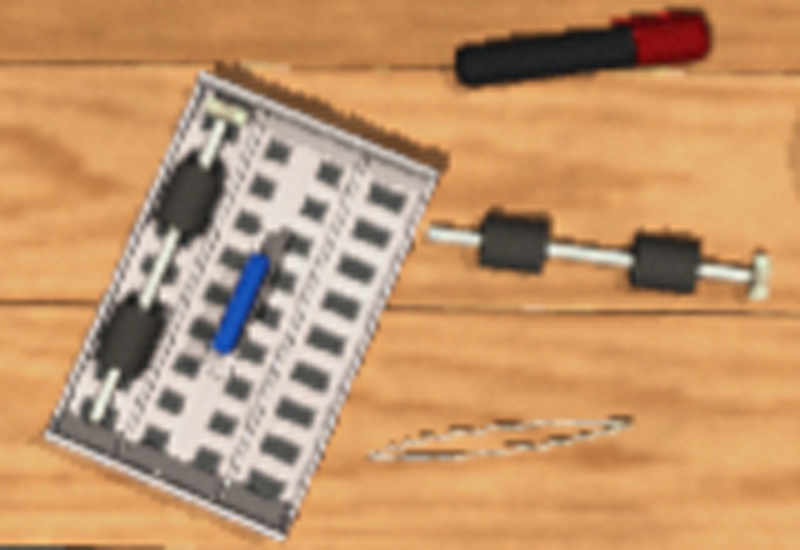

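View pics/b.png

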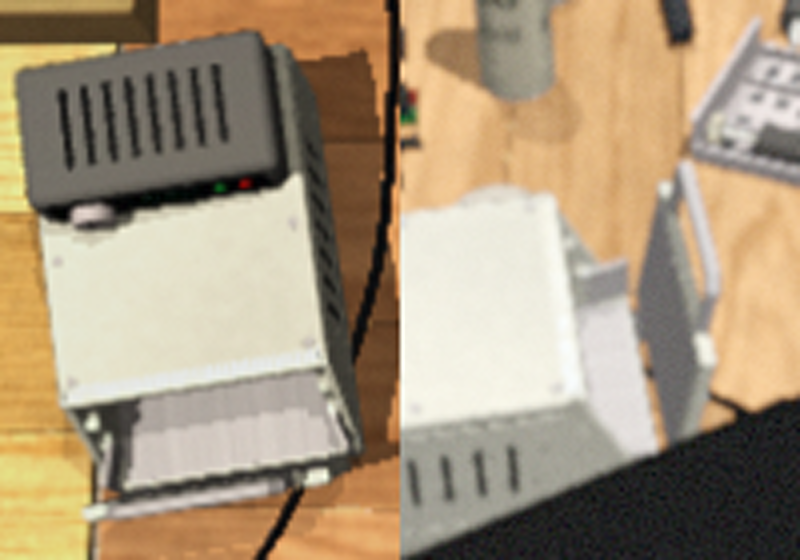

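The crops show the tray corners, tab, roller sleeves, oven roof front edge and bail bar. The flap stands about upright. I'll solve for the poses.

```bash
cat >> h.py <<'E'
A=lambda x,y:(285+x/5,235+y/5)
B=lambda x,y:(170+x/4,120+y/4)
S=lambda x,y:(240+(x-400)/4,245+y/4)
E
python3 - <<'E'
from h import *
c=cam('top');s=cam('side');np.set_printoptions(precision=4,suppress=True)
q=[at(c,*A(*p),.034) for p in((203,73),(440,172),(285,538),(47,433))]
print('tray',q,np.mean(q,0),[np.linalg.norm(q[i]-q[i-1]) for i in range(4)])
l=(q[0]+q[1]-q[2]-q[3])/2; w=(q[1]+q[2]-q[0]-q[3])/2
print('yaw',np.arctan2(l[1],l[0]),np.arctan2(w[0],-w[1]))
t=[at(c,*A(*p),.058) for p in((262,258),(222,350))];print('tab',t,np.mean(t,0),np.arctan2(*(t[0]-t[1])[1::-1]))
r=[at(c,*A(*p),.016) for p in((515,242),(665,263),(430,232),(762,277))];print('roller',r,(r[0]+r[1])/2,(r[2]+r[3])/2,np.linalg.norm(r[0]-r[1]),np.linalg.norm(r[2]-r[3]),np.arctan2(*(r[1]-r[0])[1::-1]))
f=[at(c,*B(*p),.112) for p in((68,402),(325,368))];print('rooffront',f,np.linalg.norm(f[0]-f[1]))
f=[at(s,*S(*p),.112) for p in((580,400),(548,192))];print('rooffront side',f,np.linalg.norm(f[0]-f[1]))
hb=[at(c,*B(*p),.151) for p in((20,75),(262,35),(285,178),(35,208))];print('housing',hb)
print('bar',tri(c,B(95,513),s,S(0,0))[1])
for st,p in (('barR',((318,476),(688,170))),):
    print(st,tri(c,B(*p[0]),s,S(*p[1])))
E
```

```text
tray [array([ 0.5409, -0.2471,  0.034 ]), array([ 0.4972, -0.3557,  0.034 ]), array([ 0.3318, -0.2876,  0.034 ]), array([ 0.3764, -0.1796,  0.034 ])] [ 0.4366 -0.2675  0.034 ] [np.float64(0.17783854907285887), np.float64(0.11707062430305397), np.float64(0.17882070410537762), np.float64(0.11688595038097285)]
yaw -0.3901195443484803 -0.3874462550474279
tab [array([ 0.456 , -0.2757,  0.058 ]), array([ 0.4151, -0.2586,  0.058 ])] [ 0.4356 -0.2671  0.058 ] -0.39544837590601783
roller [array([ 0.4667, -0.3915,  0.016 ]), array([ 0.4581, -0.4603,  0.016 ]), array([ 0.4707, -0.3524,  0.016 ]), array([ 0.4523, -0.5048,  0.016 ])] [ 0.4624 -0.4259  0.016 ] [ 0.4615 -0.4286  0.016 ] 0.06938420673419222 0.15350555041071276 -1.6955540090973653
rooffront [array([0.5917, 0.0534, 0.112 ]), array([ 0.6119, -0.0874,  0.112 ])] 0.14214400480546976
rooffront side [array([0.5912, 0.0597, 0.112 ]), array([ 0.6161, -0.0893,  0.112 ])] 0.15105049720946423
housing [array([0.7634, 0.0775, 0.151 ]), array([ 0.7856, -0.0535,  0.151 ]), array([ 0.7066, -0.0695,  0.151 ]), array([0.6897, 0.0646, 0.151 ])]
bar 0.31613081189224396
barR (array([ 0.5453, -0.0885,  0.128 ]), np.float64(0.010842553331160576))
```

```bash
cat >> h.py <<'E'
def oven(p,P):
    P=np.array(P,float); R0=np.array([[np.cos(p[2]),-np.sin(p[2]),0],[np.sin(p[2]),np.cos(p[2]),0],[0,0,1]])
    return P@R0.T+[p[0],p[1],0]
def flap(a,r,y,t=0): # r along panel from hinge, t outward normal
    b=a-0.436; return [-.006-r*np.sin(b)-t*np.cos(b), y, .030+r*np.cos(b)-t*np.sin(b)]
E
python3 - <<'E'
from h import *
c=cam('top');s=cam('side');p=[.567,-.0215,.15]
ims=[]
for a in(.6,.85):
  for cc,x0,y0 in((c,170,120),(s,240,245)):
    im=cv2.resize(cc['image'][y0:y0+140,x0:x0+100,::-1],None,fx=4,fy=4,interpolation=cv2.INTER_CUBIC)
    def poly(P,col):
        q=((proj(cc,oven(p,P))-[x0,y0]+.5)*4).astype(int); cv2.polylines(im,[q.reshape(-1,1,2)],True,col,1)
    poly([[.036,.075,.112],[.036,-.075,.112],[.222,-.075,.112],[.222,.075,.112]],(0,0,255))
    poly([[0,.063,.034],[0,-.063,.034],[.1,-.063,.034],[.1,.063,.034]],(255,0,0))
    poly([flap(a,.006,.068),flap(a,.006,-.068),flap(a,.088,-.068),flap(a,.088,.068)],(0,160,0))
    poly([flap(a,.12,.039),flap(a,.12,-.039),flap(a,.088,-.039),flap(a,.088,.039)],(255,0,255))
    ims.append(im)
o=np.vstack([np.hstack([i[230:530] for i in ims[0::2]]),np.hstack([i[110:470] for i in ims[1::2]])])
print(o.shape);cv2.imwrite('pics/ov.png',o[:600])
E
```

```text
(660, 800, 3)
```

View pics/ov.png

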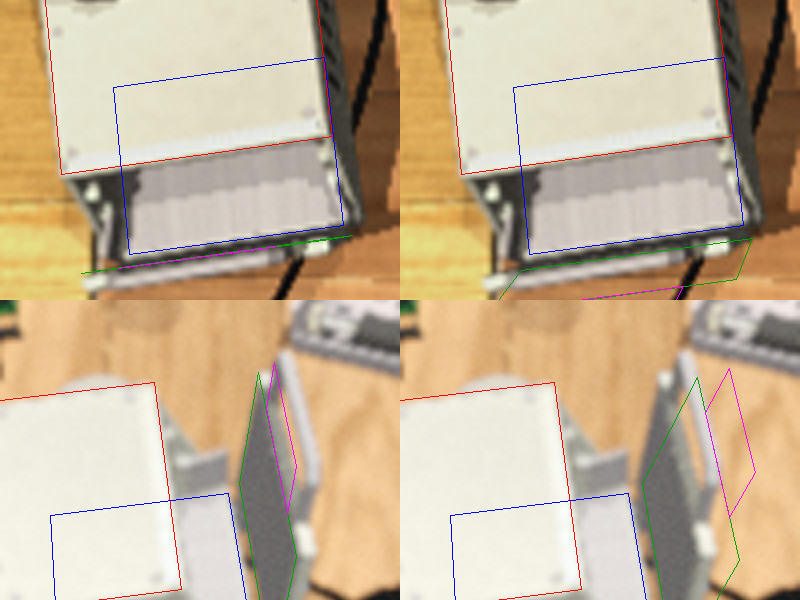

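```bash
cat >> h.py <<'E'
def plan(wps,pose=None):
    # wps: (x,y,z,yaw); prints calls of normalised shift + turn (relative to call start)
    if pose is None:
        s=bot.read_state(); pose=[*s['position'],s['orientation'][2]]
        print('now',np.round(pose,4),'F',np.round(s['force'],1),'w',round(float(s['grip_width']),4),round(float(s['grip_force']),1),'t',s['clock'],'j6',round(float(s['joint_pos'][5]),2))
    pose=np.array(pose,float)
    for w in wps:
        w=np.array(w,float); d=w-pose; dy=(d[3]+np.pi)%(2*np.pi)-np.pi
        c,s_=np.cos(pose[3]),np.sin(pose[3])
        v=np.array([c*d[0]+s_*d[1],s_*d[0]-c*d[1],-d[2]])/.08; n=max(1,int(np.ceil(abs(v).max()-1e-3)))
        print('->',np.round(w,3),n,'x',np.round(v/n,3),'rz',round(-dy/(np.pi/2),3)); pose=w
E
python3 - <<'E'
from h import *
plan([(.12,.51,.203,1.446),(.32,.2,.203,1.446),(.36,-.1,.203,1.446),(.462,-.426,.12,1.446),(.462,-.426,.03,1.446)])
E
```

```text
now [0.1199 0.5104 0.2025 2.9108] F [-0.6 -0.3  0.5] w 0.0852 0.0 t 0.1 j6 1.57
-> [0.12  0.51  0.203 1.446] 1 x [-0.002 -0.005 -0.007] rz 0.933
-> [0.32  0.2   0.203 1.446] 4 x [-0.883  0.741 -0.   ] rz -0.0
-> [ 0.36  -0.1    0.203  1.446] 4 x [-0.915  0.241 -0.   ] rz -0.0
-> [ 0.462 -0.426  0.12   1.446] 4 x [-0.971  0.443  0.259] rz -0.0
-> [ 0.462 -0.426  0.03   1.446] 2 x [0.    0.    0.562] rz -0.0
```

Emit:
jog_arm --targets '[0,0,0,0,0,0.1,0,0,0,0,0,0.2,0,0,0,0,0,0.3,0,0,0,0,0,0.4,0,0,0,0,0,0.466]' --hand 0

```text
clock: 0.72
position: [0.12, 0.5106, 0.2027]
orientation: [-3.141, 0.001, 2.175]
force: [-0.6, 0.4, 0.4]
grip_width: 0.0429
grip_force: 0.0
```

Emit:
jog_arm --targets '[0,0,0,0,0,0.1,0,0,0,0,0,0.2,0,0,0,0,0,0.3,0,0,0,0,0,0.4,0,0,0,0,0,0.466]'

```text
clock: 1.35
position: [0.12, 0.5107, 0.2027]
orientation: [-3.141, 0.001, 1.443]
force: [0.8, 0.4, 0.3]
grip_width: 0.0427
grip_force: 0.0
```

Emit:
jog_arm --targets '[-0.44,0.37,0,0,0,0,-0.883,0.741,0,0,0,0]'

```text
clock: 1.6
position: [0.1704, 0.4326, 0.2026]
orientation: [3.142, 0.001, 1.448]
force: [1.5, -0.3, -0.6]
grip_width: 0.0427
grip_force: 0.0
```

Emit:
jog_arm --targets '[-0.44,0.37,0,0,0,0,-0.883,0.741,0,0,0,0]'

```text
clock: 1.85
position: [0.2207, 0.3547, 0.2029]
orientation: [-3.142, 0.001, 1.447]
force: [0.9, -0.2, 0.3]
grip_width: 0.043
grip_force: 0.0
```

Emit:
jog_arm --targets '[-0.44,0.37,0,0,0,0,-0.883,0.741,0,0,0,0]'

```text
clock: 2.1
position: [0.2708, 0.2773, 0.203]
orientation: [-3.142, 0.0, 1.447]
force: [0.4, 0.2, 0.9]
grip_width: 0.0427
grip_force: 0.0
```

Emit:
jog_arm --targets '[-0.44,0.37,0,0,0,0,-0.883,0.741,0,0,0,0]'

```text
clock: 2.35
position: [0.3208, 0.1999, 0.203]
orientation: [-3.141, 0.0, 1.447]
force: [0.8, 0.5, -0.8]
grip_width: 0.0426
grip_force: 0.0
```

Emit:
jog_arm --targets '[-0.46,0.12,0,0,0,0,-0.915,0.241,0,0,0,0]'

```text
clock: 2.6
position: [0.3304, 0.1249, 0.2029]
orientation: [-3.141, 0.0, 1.447]
force: [1.3, -0.2, -0.2]
grip_width: 0.0429
grip_force: 0.0
```

Emit:
jog_arm --targets '[-0.46,0.12,0,0,0,0,-0.915,0.241,0,0,0,0]'

```text
clock: 2.85
position: [0.3403, 0.05, 0.203]
orientation: [-3.141, 0.0, 1.447]
force: [0.2, 0.0, 0.2]
grip_width: 0.0428
grip_force: 0.0
```

Emit:
jog_arm --targets '[-0.46,0.12,0,0,0,0,-0.915,0.241,0,0,0,0]'

```text
clock: 3.1
position: [0.3503, -0.0249, 0.203]
orientation: [-3.141, -0.0, 1.447]
force: [0.6, -0.0, 0.4]
grip_width: 0.043
grip_force: 0.0
```

Emit:
jog_arm --targets '[-0.46,0.12,0,0,0,0,-0.915,0.241,0,0,0,0]'

```text
clock: 3.35
position: [0.3605, -0.0999, 0.203]
orientation: [-3.141, -0.0, 1.447]
force: [0.3, 1.5, 0.3]
grip_width: 0.0425
grip_force: 0.0
```

Emit:
jog_arm --targets '[-0.485,0.22,0.13,0,0,0,-0.971,0.443,0.259,0,0,0]'

```text
clock: 3.6
position: [0.3863, -0.1815, 0.1821]
orientation: [3.141, -0.0, 1.446]
force: [0.6, 0.1, 0.0]
grip_width: 0.0426
grip_force: 0.0
```

Emit:
jog_arm --targets '[-0.485,0.22,0.13,0,0,0,-0.971,0.443,0.259,0,0,0]'

```text
clock: 3.85
position: [0.4118, -0.2629, 0.1611]
orientation: [-3.141, -0.0, 1.446]
force: [0.3, 0.2, -0.1]
grip_width: 0.0426
grip_force: 0.0
```

Emit:
jog_arm --targets '[-0.485,0.22,0.13,0,0,0,-0.971,0.443,0.259,0,0,0]'

```text
clock: 4.1
position: [0.4374, -0.3443, 0.1402]
orientation: [-3.141, -0.001, 1.447]
force: [0.9, 0.4, -0.5]
grip_width: 0.043
grip_force: 0.0
```

Emit:
jog_arm --targets '[-0.485,0.22,0.13,0,0,0,-0.971,0.443,0.259,0,0,0,-0.971,0.443,0.259,0,0,0]'

```text
clock: 4.47
position: [0.463, -0.4267, 0.1181]
orientation: [-3.14, -0.001, 1.444]
force: [0.2, 0.6, -0.0]
grip_width: 0.0428
grip_force: 0.0
```

Run:
```python
from h import *
plan([(.462,-.426,.05,1.446),(.462,-.426,.006,1.446)])
c=snap('side'); c2=snap('top')
x=np.hstack([cv2.resize(c['image'][205:305,300:400,::-1],(400,400),interpolation=2),cv2.resize(c2['image'][235:335,350:450,::-1],(400,400),interpolation=2)])
cv2.imwrite('pics/p1.png',x)
```

```text
now [ 0.463  -0.4267  0.1181  1.4444] F [ 0.2  0.6 -0. ] w 0.0428 0.0 t 4.475 j6 0.95
-> [ 0.462 -0.426  0.05   1.446] 1 x [ 0.008 -0.014  0.852] rz -0.001
-> [ 0.462 -0.426  0.006  1.446] 1 x [0.   0.   0.55] rz -0.0
```

View pics/p1.png

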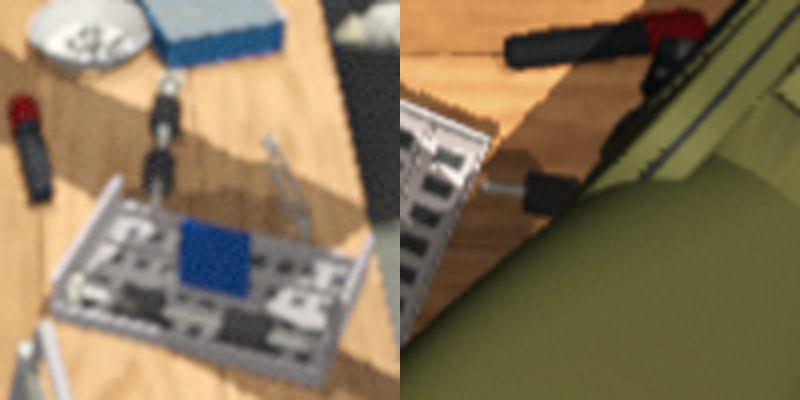

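The side crop shows the roller undisturbed, with its sleeves at (341,234) and (339,247). I'll cross-check its position and preview the placing.

Run:
```python
from h import *
c=cam('side')
a=[at(c,300+x/4,205+y/4,.014) for x,y in((166,114),(157,172))];print(a,np.mean(a,0))
# tray check in side: corners end wall tops
print([at(c,300+x/4,205+y/4,.034) for x,y in((118,178),(372,238))])
t=[at(c,300+x/4,205+y/4,.058) for x,y in((181,220),(250,237))];print(t,np.mean(t,0))
m=np.array([.4362,-.2673]);y=-.392;p=m+[-.042*-np.sin(y),-.042*np.cos(y)];print(p)
plan([(.462,-.426,.05,1.446),(.462,-.426,.006,1.446),(.462,-.426,.1,1.446),(.462,-.426,.1,2.75),(*p,.1,2.75),(*p,.016,2.75)])
```

```text
[array([ 0.45631509, -0.45965013,  0.014     ]), array([ 0.46622574, -0.38710037,  0.014     ])] [ 0.46127041 -0.42337525  0.014     ]
[array([ 0.49470631, -0.35320513,  0.034     ]), array([ 0.33099589, -0.28305169,  0.034     ])]
[array([ 0.45663361, -0.27384238,  0.058     ]), array([ 0.41404442, -0.25521653,  0.058     ])] [ 0.43533902 -0.26452945  0.058     ]
[ 0.42015443 -0.30611417]
now [ 0.4623 -0.424   0.1194  1.4463] F [ 1.   0.2 -0. ] w 0.0428 0.0 t 4.575 j6 0.95
-> [ 0.462 -0.426  0.05   1.446] 1 x [-0.025 -0.     0.867] rz 0.0
-> [ 0.462 -0.426  0.006  1.446] 1 x [0.   0.   0.55] rz -0.0
-> [ 0.462 -0.426  0.1    1.446] 2 x [ 0.     0.    -0.588] rz -0.0
-> [ 0.462 -0.426  0.1    2.75 ] 1 x [ 0.  0. -0.] rz -0.83
-> [ 0.42  -0.306  0.1    2.75 ] 2 x [ 0.528  0.593 -0.   ] rz -0.0
-> [ 0.42  -0.306  0.016  2.75 ] 2 x [0.    0.    0.525] rz -0.0
```

Emit:
jog_arm --targets '[0,0,0.43,0,0,0,0,0,0.85,0,0,0]'

```text
clock: 4.82
position: [0.4631, -0.4235, 0.0527]
orientation: [3.141, 0.0, 1.448]
force: [0.3, 0.5, 0.0]
grip_width: 0.0423
grip_force: 0.0
```

Emit:
jog_arm --targets '[0,0,0.3,0,0,0,0,0,0.57,0,0,0,0,0,0.57,0,0,0]'

```text
clock: 5.2
position: [0.4614, -0.422, 0.0056]
orientation: [-3.138, -0.003, 1.448]
force: [0.4, 0.5, -0.1]
grip_width: 0.0425
grip_force: 0.0
```

Emit:
jog_arm --targets '[0,0,0,0,0,0,0,0,0,0,0,0,0,0,0,0,0,0,0,0,0,0,0,0]' --hand -1

```text
clock: 5.7
position: [0.4632, -0.4248, 0.0072]
orientation: [3.141, 0.0, 1.447]
force: [-0.5, 1.1, -0.2]
grip_width: -0.0003
grip_force: 0.0
```

Run:
```python
from h import *
c=snap('side')
cv2.imwrite('pics/p2.png',cv2.resize(c['image'][185:265,300:380,::-1],(560,560),interpolation=2))
plan([])
```

```text
now [ 0.4631 -0.4248  0.007   1.4467] F [1.1 0.  0.1] w -0.0001 0.0 t 5.75 j6 0.95
```

View pics/p2.png

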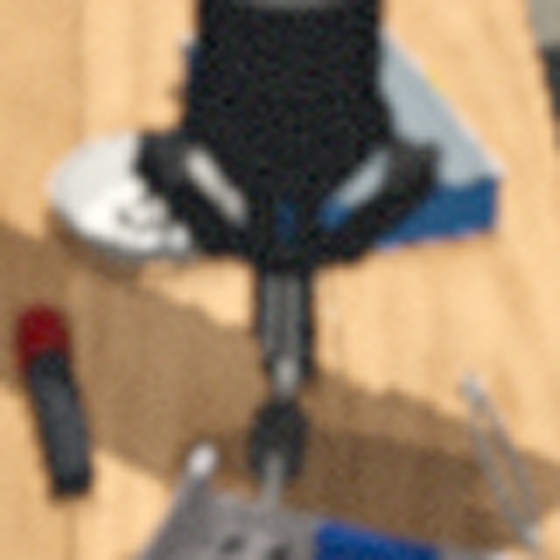

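The fingers shut with no grip, but the roller's sleeve is still at (339,248), so it has not moved. The shaft was below the pads, so I'll reopen, go lower and close again.

Emit:
jog_arm --targets '[0,0,0,0,0,0,0,0,0,0,0,0,0,0,0.06,0,0,0]' --hand -0.2

```text
clock: 6.12
position: [0.4633, -0.4249, 0.0021]
orientation: [3.141, 0.001, 1.447]
force: [-0.8, -0.1, -0.3]
grip_width: 0.034
grip_force: 0.0
```

Emit:
jog_arm --targets '[0,0,0,0,0,0,0,0,0,0,0,0,0,0,0,0,0,0,0,0,0,0,0,0]' --hand -1

```text
clock: 6.62
position: [0.4631, -0.4247, 0.002]
orientation: [3.142, 0.0, 1.447]
force: [0.5, 0.5, 0.1]
grip_width: -0.0001
grip_force: 0.0
```

Run:
```python
from h import *
c=snap('side');s0=np.load('side.npy',allow_pickle=True).item()
u=np.array([np.cos(1.446),np.sin(1.446),0]);m=np.array([.462,-.425,.0125])
print('tcp',proj(c,[[.463,-.4248,.007],[.463,-.4248,.0],[.463,-.4248,.07]]).round(1))
print('roller pts',proj(c,[m+k*u for k in(.0785,.05,.035,.02,0,-.02,-.035,-.05,-.0785)]).round(1))
im=c['image'][225:262,328:352].astype(int).sum(2)//3
for i,r in enumerate(im): print(225+i,' '.join('%3d'%v for v in r))
```

```text
tcp [[339.7 242.3]
 [339.7 244.3]
 [340.1 224. ]]
roller pts [[337.9 257. ]
 [338.7 250.9]
 [339.1 247.8]
 [339.6 244.7]
 [340.1 240.7]
 [340.6 236.8]
 [341.  233.9]
 [341.4 231.1]
 [342.1 225.9]]
225 190 190 187 194 200 197 179 130  67  41  49  42  49  39  40  29  50 106 138 143 153 158 159 175
226 197 201 206 207 212 210 197 154  87  45  75  68  61  64  49  39  74 134 167 176 186 191 191 193
227 196 204 210 211 208 208 200 161  90  67  93  84  86  89  81  46  84 147 179 184 191 199 200 200
228 172 194 206 211 211 211 200 161  91  69  97  95  89  99  89  54  85 149 187 196 196 198 201 202
229 141 168 196 207 209 212 200 161  89  71  96  87  85  99  87  59  81 148 188 203 195 199 202 201
230 133 144 169 190 195 197 186 148  88  73  95  93  85 101  86  57  72 141 184 197 193 195 203 203
231 136 133 145 157 164 163 154 127  77  73 102  91  83  96  92  52  62 132 182 190 183 196 203 204
232 134 136 135 137 134 137 127 101  63  72  96  94  84  91  88  49  62 132 178 185 178 195 203 205
233 130 132 128 134 134 132 127 101  67  65  97  88  83  94  81  53  58 133 180 182 174 193 203 204
234
[... 2096 characters left out ...]

255 101 102 115 126 136 135 126 115 107 115 131 120 100  83  89  87  95  85  91  79  82  86  86  87
256 101 112 128 138 152 136 134 126 125 123 132 120  99  91  87  87  91  89  89  86  82  85  86  90
257 101 115 118 131 135 132 129 131 139 138 135 122 108  97  97  91  92  93  85  83  86  85  89  88
258 104 106 123 127 130 127 125 125 129 125 125 124 117 113 111 106 104 105  99  88  86  91  89  89
259 108 110 119 128 136 130 124 122 125 125 126 125 125 123 122 122 118 113 102  91  93  95  97  96
260 108 110 119 131 136 131 128 125 135 130 128 125 121 123 122 118 117 110  95  88  90  90  98  97
261 110 113 125 130 123 111 114 134 145 148 131 119 118 118 121 122 108  90  79  78  78  85  84  88
```

```bash
cp side.npy closed.npy
```

Emit:
jog_arm --targets '[0,0,0,0,0,0,0,0,0,0,0,0,0,0,0,0,0,0]' --hand 0

```text
clock: 7.05
position: [0.463, -0.4246, 0.0019]
orientation: [-3.142, -0.0, 1.447]
force: [-0.4, 0.0, -0.9]
grip_width: 0.0428
grip_force: 0.0
```

Run:
```python
from h import *
plan([])
a=np.load('closed.npy',allow_pickle=True).item();b=snap('side');t=snap('top')
f=lambda c:cv2.resize(c['image'][208:263,320:360,::-1],(400,550),interpolation=2)
cv2.imwrite('pics/p3.png',np.hstack([f(a),f(b)]))
```

```text
now [ 0.463  -0.4246  0.0019  1.4468] F [-0.4  0.  -0.9] w 0.0428 0.0 t 7.05 j6 0.95
```

View pics/p3.png

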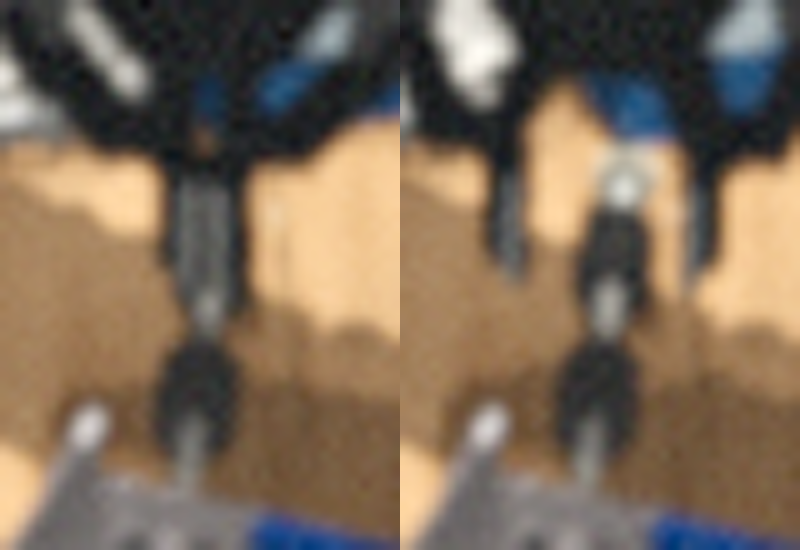

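The open fingers end near row 236–237, which puts the tips about 20 mm up when the reported z is 2 mm, still above the shaft. They are centred over it sideways. I'll go lower in small steps and watch the force.

Emit:
jog_arm --targets '[0,0,0.03,0,0,0,0,0,0.05,0,0,0,0,0,0.05,0,0,0]'

```text
clock: 7.52
position: [0.4628, -0.4244, -0.0024]
orientation: [-3.141, -0.0, 1.447]
force: [-0.7, 0.4, -0.3]
grip_width: 0.0426
grip_force: 0.0
```

Emit:
jog_arm --targets '[0,0,0.03,0,0,0,0,0,0.05,0,0,0,0,0,0.05,0,0,0]'

```text
clock: 7.9
position: [0.4629, -0.4245, -0.0063]
orientation: [-3.141, -0.0, 1.447]
force: [0.8, -0.6, 0.4]
grip_width: 0.0427
grip_force: 0.0
```

Emit:
jog_arm --targets '[0,0,0,0,0,0,0,0,0,0,0,0,0,0,0,0,0,0,0,0,0,0,0,0]' --hand -1

```text
clock: 8.4
position: [0.4631, -0.4246, -0.006]
orientation: [3.141, 0.0, 1.447]
force: [-0.4, -0.5, 0.2]
grip_width: 0.0004
grip_force: 0.0
```

Emit:
jog_arm --targets '[0,0,0,0,0,0,0,0,0,0,0,0,0,0,0.07,0,0,0,0,0,0.07,0,0,0]' --hand 0

```text
clock: 8.9
position: [0.4625, -0.4241, -0.0124]
orientation: [-3.14, -0.001, 1.447]
force: [0.3, -0.6, -0.8]
grip_width: 0.0423
grip_force: 0.0
```

Emit:
jog_arm --targets '[0,0,0,0,0,0,0,0,0,0,0,0,0,0,0,0,0,0,0,0,0,0,0,0]' --hand -1

```text
clock: 9.4
position: [0.4631, -0.4247, -0.0116]
orientation: [3.141, 0.0, 1.447]
force: [0.5, 0.6, -0.1]
grip_width: -0.0001
grip_force: 0.0
```

Run:
```python
from h import *
a=np.load('closed.npy',allow_pickle=True).item()['image'];b=snap('side')['image']
f=lambda c:cv2.resize(c[208:263,320:360,::-1],(400,550),interpolation=2)
cv2.imwrite('pics/p4.png',np.hstack([f(a),f(b)]))
print(proj(cam('side'),[[.463,-.4248,-.012],[.463,-.4248,.06]]))
```

```text
[[339.63740631 247.61261997]
 [340.03264855 226.98684436]]
```

View pics/p4.png

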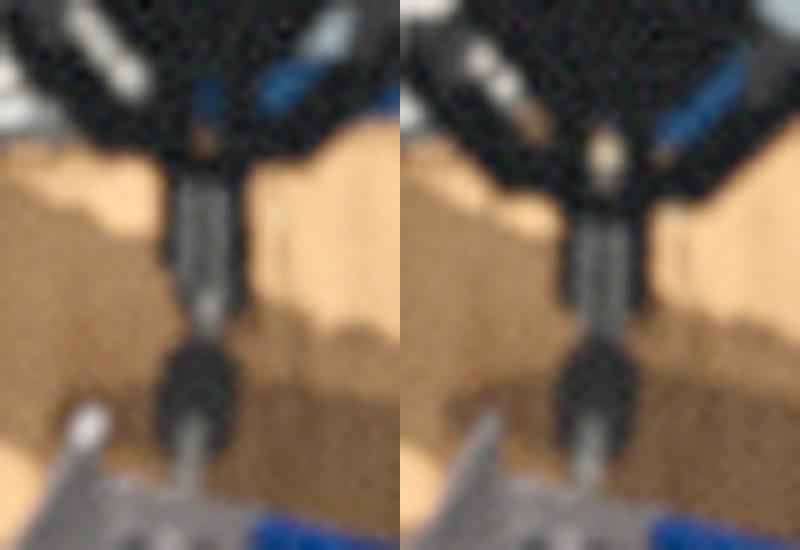

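Compared with before, the fingers have moved down 4 px and the tips are near row 241, so true tip height is about reported z + 20 mm. They have only just reached the shaft, so I'll go down about 6 mm more.

Emit:
jog_arm --targets '[0,0,0,0,0,0,0,0,0,0,0,0,0,0,0.07,0,0,0,0,0,0.07,0,0,0]' --hand -0.3

```text
clock: 9.95
position: [0.4625, -0.4242, -0.018]
orientation: [-3.141, -0.001, 1.447]
force: [-0.4, -1.1, -0.7]
grip_width: 0.0298
grip_force: 0.0
```

Emit:
jog_arm --targets '[0,0,0,0,0,0,0,0,0,0,0,0,0,0,0,0,0,0,0,0,0,0,0,0]' --hand -1

```text
clock: 10.45
position: [0.4631, -0.4247, -0.0172]
orientation: [3.141, 0.0, 1.447]
force: [0.1, -0.6, -0.2]
grip_width: 0.0024
grip_force: 58.8
```

Emit:
jog_arm --targets '[0,0,0,0,0,0,0,0,0,0,0,0,0,0,0.06,0,0,0,0,0,0.06,0,0,0]' --hand -0.3

```text
clock: 10.95
position: [0.4626, -0.4242, -0.0227]
orientation: [-3.141, -0.001, 1.447]
force: [0.1, 0.4, -0.4]
grip_width: 0.03
grip_force: 0.0
```

Emit:
jog_arm --targets '[0,0,0,0,0,0,0,0,0,0,0,0,0,0,0,0,0,0,0,0,0,0,0,0]' --hand -1

```text
clock: 11.45
position: [0.4631, -0.4247, -0.022]
orientation: [3.141, 0.0, 1.447]
force: [0.3, -0.3, -1.0]
grip_width: 0.0026
grip_force: 58.7
```

Gripped at a steady 58.7 N; the fingers close around the shaft only when reported z is about 28 mm lower than expected. Lift, turn and move over the channel.

Emit:
jog_arm --targets '[0,0,-0.3,0,0,0,0,0,-0.65,0,0,0]'

```text
clock: 11.7
position: [0.4623, -0.424, 0.0297]
orientation: [-3.14, -0.001, 1.447]
force: [0.1, -0.2, -1.3]
grip_width: 0.003
grip_force: 58.8
```

Emit:
jog_arm --targets '[0,0,-0.3,0,0,0,0,0,-0.65,0,0,0]'

```text
clock: 11.95
position: [0.4626, -0.4243, 0.0823]
orientation: [-3.141, -0.001, 1.447]
force: [0.1, -0.1, -0.8]
grip_width: 0.0031
grip_force: 58.8
```

Emit:
jog_arm --targets '[0,0,0,0,0,-0.105,0,0,0,0,0,-0.21,0,0,0,0,0,-0.315,0,0,0,0,0,-0.415]'

```text
clock: 12.45
position: [0.4628, -0.4245, 0.0818]
orientation: [-3.141, -0.0, 2.104]
force: [0.1, 0.6, -0.6]
grip_width: 0.0026
grip_force: 58.8
```

Emit:
jog_arm --targets '[0,0,0,0,0,-0.105,0,0,0,0,0,-0.21,0,0,0,0,0,-0.315,0,0,0,0,0,-0.415]'

```text
clock: 12.95
position: [0.4628, -0.4244, 0.0817]
orientation: [3.141, -0.0, 2.756]
force: [-0.5, -0.1, -0.5]
grip_width: 0.0028
grip_force: 58.8
```

Emit:
jog_arm --targets '[0.26,0.3,0,0,0,0,0.528,0.593,0,0,0,0]'

```text
clock: 13.2
position: [0.4417, -0.3641, 0.0816]
orientation: [3.141, -0.0, 2.75]
force: [-0.3, 0.3, -0.3]
grip_width: 0.0029
grip_force: 58.8
```

Emit:
jog_arm --targets '[0.26,0.3,0,0,0,0,0.528,0.593,0,0,0,0,0.528,0.593,0,0,0,0]'

```text
clock: 13.58
position: [0.4194, -0.3023, 0.0817]
orientation: [3.141, -0.003, 2.752]
force: [0.9, -1.0, -0.3]
grip_width: 0.0028
grip_force: 58.8
```

Run:
```python
from h import *
plan([(.42,-.3058,.08,2.75)])
c=snap('side');t=snap('top')
cv2.imwrite('pics/q.png',np.hstack([cv2.resize(c['image'][185:295,300:400,::-1],(500,550),interpolation=2),cv2.resize(t['image'][235:345,285:345,::-1],(300,550),interpolation=2)]))
```

```text
now [ 0.4194 -0.3023  0.0817  2.7523] F [ 0.9 -1.  -0.3] w 0.0028 58.8 t 13.575 j6 -0.24
-> [ 0.42  -0.306  0.08   2.75 ] 1 x [-0.024 -0.037  0.022] rz 0.001
```

View pics/q.png

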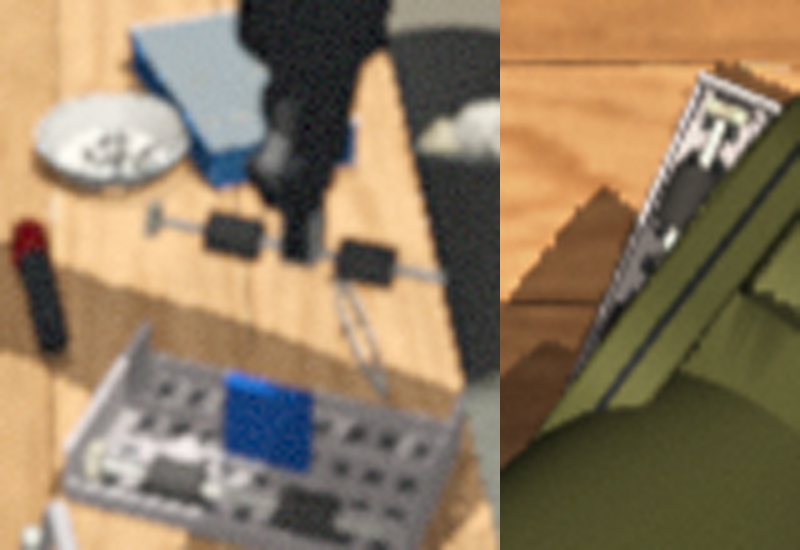

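The roller is held level with its sleeves at (346.6,232.4) and (373.2,237.6), and the fingers are midway between them. Now to get its height from the view.

Run:
```python
from h import *
c=cam('side')
for z in(.08,.09,.1,.11,.12,.13):
    a=at(c,346.6,232.4,z);b=at(c,373.2,237.6,z);print(z,(a+b)/2,np.linalg.norm(a-b),np.arctan2(*(a-b)[1::-1]))
t=bot.read_state();print(t['joint_pos'],t['position'])
```

```text
0.08 [ 0.41372221 -0.35425726  0.08      ] 0.07392711726653149 -0.36459458651318255
0.09 [ 0.41532201 -0.33965377  0.09      ] 0.07286598746124241 -0.36459458651317894
0.1 [ 0.41692181 -0.32505028  0.1       ] 0.0718048576559536 -0.36459458651318044
0.11 [ 0.41852162 -0.31044679  0.11      ] 0.07074372785066474 -0.3645945865131805
0.12 [ 0.42012142 -0.2958433   0.12      ] 0.06968259804537569 -0.36459458651317994
0.13 [ 0.42172122 -0.28123981  0.13      ] 0.06862146824008683 -0.36459458651318005
[-6.26244296e-01  3.33674351e-01 -3.67138608e-01  8.68746810e-01
 -3.40247983e-04 -2.35614772e-01] [ 0.42150458 -0.30505355  0.08221442]
```

Emit:
jog_arm --targets '[0.01,-0.016,0.35,0,0,0,0.01,-0.016,0.7,0,0,0,0.01,-0.016,0.7,0,0,0]'

```text
clock: 14.05
position: [0.4187, -0.3054, 0.0242]
orientation: [3.141, -0.004, 2.75]
force: [-0.6, 0.4, -0.3]
grip_width: 0.0027
grip_force: 58.8
```

Emit:
jog_arm --targets '[0,0,0.2,0,0,0,0,0,0.4,0,0,0,0,0,0.5,0,0,0,0,0,0.5,0,0,0]'

```text
clock: 14.55
position: [0.4201, -0.306, -0.0139]
orientation: [-3.142, 0.0, 2.75]
force: [0.5, -0.0, -0.6]
grip_width: 0.0032
grip_force: 58.8
```

Run:
```python
from h import *
plan([(.42,-.3058,-.0145,2.75)])
c=snap('side')
im=c['image'].astype(int)
# print gray map of the tray region, coarse
g=im[225:275,315:400].sum(2)//3
for i in range(0,50,1): print(225+i,''.join('#' if v<60 else '+' if v<90 else '.' if v<130 else ' ' for v in g[i]))
```

```text
now [ 0.4201 -0.306  -0.0139  2.7503] F [ 0.5 -0.  -0.6] w 0.0032 58.8 t 14.55 j6 -0.24
-> [ 0.42  -0.306 -0.014  2.75 ] 1 x [0.002 0.001 0.008] rz 0.0
225                                .###########################.          +##############
226                                 +#########################+.          +##############
227                                 .+########################+           +##############
228                                  .+######################+.           .##############
229                                   .+####################+.             +#############
230                                    .+#################+.               +#############
231                                     .+################.                +#############
232                                      +################.                .#############
233                                      .###############+                 .+############
234                                     .################+                  #############
235                                     .#######
[... 2836 characters left out ...]
              .... ... ...  ..+##+++###+++++##++.+#########++..        ..            
268               ..    ......  ..+++##++++###++++++++##########+.                       
269                     ..      ..++###+##++##+##+#++###########+...       .             
270                     ...    ...+++++++#+#++#+++++##++++#####++.... .   .              
271                      ..   ....+##++++++#+++##++++++...+###++....   . .               
272                          .....+++##+++#+#+++++++......+++++..++..                    
273                              .++++###++##+++#++..............+++.   .                
274                              .+###+#+++#++++++++.............+++.  ...
```

Run:
```python
from h import *
c=cam('side');print(proj(c,[[.3877,-.2925,.0205],[.3877,-.2925,.0155],[.4523,-.3192,.0205]]))
```

```text
[[370.6227653  266.62247443]
 [370.5201331  268.10681436]
 [345.60480901 260.79541415]]
```

Emit:
jog_arm --targets '[0,0,0,0,0,0,0,0,0,0,0,0,0,0,0,0,0,0]' --hand -0.5

```text
clock: 14.98
position: [0.4201, -0.3057, -0.0137]
orientation: [-3.141, 0.001, 2.751]
force: [-0.2, 0.3, -0.6]
grip_width: 0.0215
grip_force: 0.0
```

Emit:
jog_arm --targets '[0,0,-0.3,0,0,0,0,0,-0.9,0,0,0]'

```text
clock: 15.22
position: [0.418, -0.3042, 0.057]
orientation: [3.14, -0.005, 2.751]
force: [1.3, -0.0, 0.6]
grip_width: 0.0214
grip_force: 0.0
```

Emit:
jog_arm --targets '[0,0,-0.5,0,0,0,0,0,-1,0,0,0]'

```text
clock: 15.48
position: [0.4198, -0.3055, 0.1395]
orientation: [-3.142, 0.0, 2.751]
force: [0.5, -0.9, -0.6]
grip_width: 0.021
grip_force: 0.0
```

Run:
```python
from h import *
plan([])
c=snap('side')
g=c['image'][245:292,310:400].astype(int).sum(2)//3
for i,r in enumerate(g): print(245+i,''.join('#' if v<60 else '+' if v<90 else '.' if v<130 else ' ' for v in r))
```

```text
now [ 0.4198 -0.3055  0.1395  2.7506] F [ 0.5 -0.9 -0.6] w 0.021 0.0 t 15.475 j6 -0.24
245 ##+........................                                                    +##########
246 ##+. ...........................                                               .##########
247 ##+....... ...............  .....                                              .##########
248 ##+..  .... . ...........    .......                                            +#########
249 ###.. .....  .............  ..........                                          +#########
250 ###+.  ....  ..... ......    ............                                       .#########
251 ###+.  ....   ... ........  ...............                                     .#########
252 ###+..... .. ...  .......... .................                                  .+########
253 ###+...... ....  .......... ....................                                 +########
254 ###+.  ... ...   ...................................                             .########
255 ##+...........   ..    ...  . ........................     
[... 2750 characters left out ...]
##++.........................  ..   
285                           ..++++.            .++++++#####++..+++.................. .....  
286            .                  ...            .++++#######++..++................... .....  
287                                       ..    .+#+++++#####+.........++++........+..   ..   
288                         .             ..    +#####++####+...........+++................   
289                         ....           .. ..+###+#######+.   .................++.......   
290                             .....        ....+++######+#+....    ...........++.+.+....... 
291                                 .. ... ..........+++#####++....  ..........++............
```

The roller lies in the empty channel: its visible sleeve is at (371.5,268) against a predicted (370.5,268). Next is the flap.

```bash
cat >> h.py <<'E'
OV=[.567,-.0215,.15]; ZO=.028
def W(x,z,yaw=None,y=0):  # oven coords, tip height -> reported pose
    q=oven(OV,[x,y,z]); return (q[0],q[1],z-ZO,yaw)
E
python3 - <<'E'
from h import *
Y=3.29; wp=[(.42,-.3055,.21,Y),W(.006,.22,Y),W(.006,.105,Y)]
for b in(.25,.5,.75,1.0,1.25,1.45,1.6):
    r=.075;k=W(-.006-r*np.sin(b)+.004*np.cos(b)+.012,.03+r*np.cos(b)+.004*np.sin(b),Y); wp.append(k)
plan(wp,(.4200,-.3058,.138,2.7505))
E
```

```text
-> [ 0.42  -0.306  0.21   3.29 ] 1 x [ 0.001  0.003 -0.9  ] rz -0.343
-> [ 0.573 -0.021  0.192  3.29 ] 4 x [-0.604  0.81   0.056] rz -0.0
-> [ 0.573 -0.021  0.077  3.29 ] 2 x [-0.     0.     0.719] rz -0.0
-> [ 0.558 -0.023  0.076  3.29 ] 1 x [ 0.183 -0.     0.017] rz -0.0
-> [ 0.541 -0.025  0.07   3.29 ] 1 x [ 0.222 -0.     0.074] rz -0.0
-> [ 0.525 -0.028  0.06   3.29 ] 1 x [ 0.197 -0.     0.127] rz -0.0
-> [ 0.513 -0.03   0.046  3.29 ] 1 x [ 0.159 -0.     0.171] rz -0.0
-> [ 0.504 -0.031  0.029  3.29 ] 1 x [ 0.112 -0.     0.206] rz -0.0
-> [ 0.5   -0.032  0.015  3.29 ] 1 x [ 0.051 -0.     0.18 ] rz -0.0
-> [ 0.499 -0.032  0.004  3.29 ] 1 x [ 0.014 -0.     0.14 ] rz -0.0
```

Emit:
jog_arm --targets '[0,0,-0.3,0,0,-0.1,0,0,-0.6,0,0,-0.2,0,0,-0.9,0,0,-0.3,0,0,-0.9,0,0,-0.343]' --hand -1

```text
clock: 16.02
position: [0.421, -0.3064, 0.2121]
orientation: [-3.139, 0.003, -2.991]
force: [-0.9, 0.5, -0.3]
grip_width: 0.0001
grip_force: 0.0
```

Emit:
jog_arm --targets '[-0.3,0.4,0,0,0,0,-0.604,0.81,0.056,0,0,0]'

```text
clock: 16.27
position: [0.4586, -0.2341, 0.2057]
orientation: [-3.141, 0.001, -2.995]
force: [-0.0, 0.1, -0.2]
grip_width: -0.0002
grip_force: 0.0
```

Emit:
jog_arm --targets '[-0.3,0.4,0,0,0,0,-0.604,0.81,0.056,0,0,0]'

```text
clock: 16.52
position: [0.497, -0.1621, 0.2011]
orientation: [-3.141, 0.001, -2.994]
force: [0.5, -0.9, 0.1]
grip_width: 0.0001
grip_force: 0.0
```

Emit:
jog_arm --targets '[-0.3,0.4,0,0,0,0,-0.604,0.81,0.056,0,0,0]'

```text
clock: 16.77
position: [0.5353, -0.0907, 0.1966]
orientation: [-3.141, 0.001, -2.994]
force: [0.1, -0.8, 0.3]
grip_width: 0.0
grip_force: 0.0
```

Emit:
jog_arm --targets '[-0.3,0.4,0,0,0,0,-0.604,0.81,0.056,0,0,0,-0.604,0.81,0.056,0,0,0]'

```text
clock: 17.15
position: [0.5737, -0.0184, 0.1912]
orientation: [3.141, -0.0, -2.99]
force: [-0.6, 0.4, -0.0]
grip_width: 0.0001
grip_force: 0.0
```

Run:
```python
from h import *
plan([W(.006,.105,3.29)])
c=snap('side')
s=bot.read_state()['position']
print(proj(c,[s+[0,0,k] for k in(0,.02,.028,.06)]).round(1))
g=c['image'][225:345,270:350].astype(int).sum(2)//3
for i in range(0,120,2): print(225+i,''.join('#' if v<60 else '+' if v<90 else '.' if v<130 else ' ' for v in g[i]))
```

```text
now [ 0.5737 -0.0184  0.1912 -2.9899] F [-0.6  0.4 -0. ] w 0.0001 0.0 t 17.15 j6 -0.18
-> [ 0.573 -0.021  0.077  3.29 ] 2 x [ 0.007 -0.013  0.714] rz 0.002
[[294.3 285.8]
 [293.9 277.9]
 [293.7 274.6]
 [293.  261.3]]
225   ..+###########################++.                                             
227       . ..+####################.                                                
229           .####################.  ....                                          
231           .+#####################+++++.                                         
233            .#####################++++++.                                        
235            .######################+++++.                                        
237      ...  .+########+.....+++######+++++                                        
239      ..   ..+#######+.....+#########++++.                                       
241      ...    +#######+.    .+###++++#++++.                                       
243      ..     .+######+.     .###+...+#++++.                                      
245             .+#######.     .#
[... 3516 characters left out ...]
                   .
329                               .............                                    .
331                                 ...........                                   ..
333                                 ......+.....                                  ..
335                                 ............                                  ..
337                                .+............                                 ..
339                                 ............                                  ..
341                                   ..........                                  ..
343                                   .........    ..                     .... ...++
```

Tips show at row about 276, so the offset is about 24 mm, and they are centred over the gap behind the flap. Going down and pushing the flap along its arc.

Emit:
jog_arm --targets '[0,-0.02,0.35,0,0,0,0,-0.02,0.7,0,0,0,0,-0.02,0.7,0,0,0]'

```text
clock: 17.58
position: [0.5703, -0.0233, 0.1341]
orientation: [3.141, -0.005, -2.995]
force: [-0.9, -0.3, 0.1]
grip_width: 0.0001
grip_force: 0.0
```

Emit:
jog_arm --targets '[0,0,0.35,0,0,0,0,0,0.7,0,0,0,0,0,0.7,0,0,0]'

```text
clock: 17.95
position: [0.5715, -0.0229, 0.0794]
orientation: [3.141, -0.003, -2.995]
force: [-0.1, 0.4, 1.3]
grip_width: -0.0003
grip_force: 0.0
```

Emit:
jog_arm --targets '[0.18,0,0.02,0,0,0,0.405,0,0.09,0,0,0,0.405,0,0.09,0,0,0]'

```text
clock: 18.32
position: [0.5416, -0.0277, 0.0749]
orientation: [-3.141, 0.002, -2.995]
force: [-0.3, -0.0, 0.5]
grip_width: 0.0006
grip_force: 0.0
```

Emit:
jog_arm --targets '[0.197,0,0.127,0,0,0,0.356,0,0.298,0,0,0,0.356,0,0.298,0,0,0]'

```text
clock: 18.7
position: [0.5128, -0.0314, 0.0496]
orientation: [3.141, -0.0, -2.994]
force: [-0.5, 0.7, 0.5]
grip_width: -0.0003
grip_force: 0.0
```

Emit:
jog_arm --targets '[0.11,0,0.2,0,0,0,0.16,0,0.35,0,0,0,0.16,0,0.35,0,0,0]'

```text
clock: 19.08
position: [0.4998, -0.033, 0.0205]
orientation: [3.141, -0.001, -2.994]
force: [0.9, -0.8, 0.5]
grip_width: 0.0
grip_force: 0.0
```

Run:
```python
from h import *
plan([])
c=snap('side')
print(proj(c,oven(OV,[flap(a,.12,y) for a in(1.6,1.8,2.007) for y in(.039,-.039)])).round(1))
print(proj(c,oven(OV,[flap(a,.088,y,-.004) for a in(1.6,1.8,2.007) for y in(.068,-.068)])).round(1))
g=c['image'][265:385,280:380].astype(int).sum(2)//3
for i in range(0,120,2): print(265+i,''.join('#' if v<60 else '+' if v<90 else '.' if v<130 else '-' if v<170 else ' ' for v in g[i]))
```

```text
now [ 0.4998 -0.033   0.0205 -2.9939] F [ 0.9 -0.8  0.5] w 0.0 0.0 t 19.075 j6 -0.21
[[357.9 333.5]
 [349.9 307.5]
 [360.9 340.7]
 [352.8 314.7]
 [361.6 348.6]
 [353.5 322.5]]
[[346.  349. ]
 [333.5 303.3]
 [348.7 354.2]
 [336.1 308.3]
 [349.7 360. ]
 [337.1 314. ]]
265 --                           --   .########################+###########++++++++++.---...........-   
267 --                           --  -+###################################++++++++++++.--...........--  
269 ---                          --  .#################################+++++++++++++++.+++++++++...-    
271 ----                         --  -+#+++######################+##++++++++++++++++++.--....++#+++.-   
273 ----                         --  -###+...++++#############++++++..+++++++++++++++..---   ------....-
275 -----                     -  --  .#####++.........+..+..........+++++###+++++++++.-     --- --      
277 ----                      -  -- -.#######++++...............++++++####+.....+++#+.              --- 
279 ---                          ---.+#############+++++++++#+#++++#######+.--- -.....-           
[... 4766 characters left out ...]
######################################################################
373 ####################################################################################################
375 ####################################################################################################
377 ####################################################################################################
379 ####################################################################################################
381 ####################################################################################################
383 ####################################################################################################
```

Emit:
jog_arm --targets '[0,0,0.06,0,0,0,0,0,0.12,0,0,0,0,0,0.12,0,0,0]'

```text
clock: 19.5
position: [0.5, -0.0331, 0.0109]
orientation: [3.141, -0.001, -2.994]
force: [-0.1, -0.6, 0.7]
grip_width: 0.0001
grip_force: 0.0
```

Emit:
jog_arm --targets '[0,0,0.03,0,0,0,0,0,0.03,0,0,0]'

```text
clock: 19.75
position: [0.5003, -0.0331, 0.0088]
orientation: [3.141, 0.0, -2.994]
force: [1.0, 0.3, -0.5]
grip_width: -0.0001
grip_force: 0.0
```

Emit:
jog_arm --targets '[0,0,0.03,0,0,0,0,0,0.03,0,0,0]'

```text
clock: 20.0
position: [0.5003, -0.0332, 0.0064]
orientation: [3.142, 0.0, -2.994]
force: [0.4, -0.8, 0.1]
grip_width: 0.0001
grip_force: 0.0
```

Emit:
jog_arm --targets '[0,0,0.03,0,0,0,0,0,0.03,0,0,0]'

```text
clock: 20.25
position: [0.5004, -0.0332, 0.0058]
orientation: [-3.141, 0.001, -2.994]
force: [-4.8, 0.4, 16.5]
grip_width: -0.0002
grip_force: 7.9
```

Emit:
jog_arm --targets '[0,0,0.03,0,0,0,0,0,0.03,0,0,0]'

```text
clock: 20.5
position: [0.5005, -0.0332, 0.0056]
orientation: [-3.141, 0.002, -2.994]
force: [-10.2, 0.3, 35.1]
grip_width: 0.0002
grip_force: 17.6
```

Run:
```python
from h import *
plan([])
c=snap('side')
g=c['image'][295:351,315:375].astype(int).sum(2)//3
for i in range(0,56,1): print(295+i,''.join('#' if v<60 else '+' if v<90 else '.' if v<130 else '-' if v<170 else ' ' for v in g[i]))
```

```text
now [ 0.5005 -0.0332  0.0056 -2.9939] F [-10.2   0.3  35.1] w 0.0002 17.6 t 20.5 j6 -0.21
295 ##################################+..................----...
296 +################################+.......................--.
297 .+##############################+..--.......................
298 ..+############################+...--.......................
299 ...+##########################+....---....-.................
300 ...++#######################++..-..---......................
301 ......+#####################+...------....-.................
302 .......+###################+...-------..-..-.......----.....
303 .......+###################+...---..---..---........---.....
304 ........###################+...----.---...--........---.....
305 ....--..###################+...---.-.--...--....-...---.....
306 ........###################+...----..-..............--......
307 .....-.+###################+...--------...........----......
308 ........###################+......-----.......-...----......
309 .......+#########++..++#+##+......-.---............---......
310 ....-...#########+....+###+..-.
[... 1929 characters left out ...]
--.....-             -............   --.........--
341  -----------.....-             -...........-    -..........-
342    --------......-             -...++.......     -.........-
343     -------......-      ---..-..+++###++++++-    -.........-
344     ------.......----...+###################.-   -..........
345      ----.......+..++########################.-  -..........
346      ----.....++##############################..-...........
347      ---....+###################################++..........
348     ----.++########################################+........
349     --..+###########################################++......
350     ..++##############################################+.....
```

Contact came at reported z 5.6 mm with the ledge at 34 mm, so the height offset is 28.4 mm, and the flap is fully down on its stop. I'll refine the oven pose from the first top picture and plan the tray pick-up.

Run:
```python
from h import *
c=cam('top');im=cv2.imread('pics/top0.png').astype(int)
def toov(P):
    a=OV[2];d=np.array(P)[:2]-OV[:2];return np.array([d@[np.cos(a),np.sin(a)],d@[-np.sin(a),np.cos(a)]])
g=im.sum(2)/3; gx=cv2.GaussianBlur(g,(0,0),.7)
for x in(.06,.08,.10,.12):
    o=[]
    for s in(1,-1):
        ys=np.arange(.060,.090,.0005)
        px=proj(c,oven(OV,[[x,s*y,.112] for y in ys])).astype(np.float32)
        v=cv2.remap(gx.astype(np.float32),px[:,0][None],px[:,1][None],cv2.INTER_LINEAR)[0]
        # also colour saturation for wood
        b=cv2.remap((im[:,:,2]-im[:,:,0]).astype(np.float32),px[:,0][None],px[:,1][None],cv2.INTER_LINEAR)[0]
        o.append((s,'I',ys[np.argmax(abs(np.gradient(v)))],'C',ys[np.argmax(abs(np.gradient(b)))],b[::10].astype(int)))
    print(x,o)
print('roof front',[toov(at(c,*B(*p),.112)) for p in((68,402),(325,368))],[toov(at(cam('side'),*S(*p),.112)) for p in((580,400),(548,192))])
for y in(.05,.02,-.02,-.05):
    xs=np.arange(.02,.055,.0005);px=proj(c,oven(OV,[[x,y,.112] for x in xs])).astype(np.float32)
    v=cv2.remap(gx.astype(np.float32),px[:,0][None],px[:,1][None],cv2.INTER_LINEAR)[0]; print(y,xs[np.argmax(np.gradient(v))],v[::10].astype(int))
plan([W(-.07,.16,3.29),(.4358,-.2665,.11,2.7496),(.4358,-.2665,.02-.0284,2.7496)])
```

```text
0.06 [(1, 'I', np.float64(0.07550000000000001), 'C', np.float64(0.07650000000000001), array([ 26,  24,  20,  30, 130, 131])), (-1, 'I', np.float64(0.07250000000000001), 'C', np.float64(0.08650000000000002), array([27, 27, 29, 10,  8, 12]))]
0.08 [(1, 'I', np.float64(0.07600000000000001), 'C', np.float64(0.07750000000000001), array([ 21,  23,  20,  25, 129, 131])), (-1, 'I', np.float64(0.07100000000000001), 'C', np.float64(0.08600000000000002), array([28, 27, 29,  9,  5, 28]))]
0.1 [(1, 'I', np.float64(0.07600000000000001), 'C', np.float64(0.07700000000000001), array([ 20,  21,  22,  26, 115, 132])), (-1, 'I', np.float64(0.07100000000000001), 'C', np.float64(0.08500000000000002), array([27, 27, 26,  8,  8, 34]))]
0.12 [(1, 'I', np.float64(0.07750000000000001), 'C', np.float64(0.07900000000000001), array([ 19,  20,  21,  23, 103, 133])), (-1, 'I', np.float64(0.07050000000000001), 'C', np.float64(0.08450000000000002), array([21, 24, 27,  8,  8, 44]))]
roof front [array([0.03561597, 0.07031817]), array([ 0.03453589, -0.07182173])] [array([0.03600863, 0.07664592]), array([ 0.03840879, -0.07438551])]
0.05 0.033000000000000015 [ 56  49  58 176 230 224 221]
0.02 0.03550000000000002 [166 166 161 177 227 224 217]
-0.02 0.03700000000000002 [170 169 166 164 225 223 213]
-0.05 0.03750000000000002 [170 170 167 152 219 225 214]
now [ 0.5005 -0.0332  0.0056 -2.9939] F [-10.    1.1  34.3] w -0.0001 17.6 t 20.55 j6 -0.21
-> [ 0.498 -0.032  0.132  3.29 ] 2 x [ 0.016  0.01  -0.79 ] rz -0.0
-> [ 0.436 -0.266  0.11   2.75 ] 3 x [ 0.4   -0.928  0.092] rz 0.344
-> [ 0.436 -0.266 -0.008  2.75 ] 2 x [0.   0.   0.74] rz -0.0
```

Emit:
jog_arm --targets '[0,0,-0.5,0,0,0,0,0,-1,0,0,0]' --hand 0

```text
clock: 20.8
position: [0.4999, -0.0331, 0.0826]
orientation: [3.141, -0.0, -2.994]
force: [0.3, -0.8, 0.4]
grip_width: 0.036
grip_force: 0.0
```

Emit:
jog_arm --targets '[0,0,-0.4,0,0,0.1,0,0,-0.5,0,0,0.2,0,0,-0.5,0,0,0.3,0,0,-0.5,0,0,0.344]'

```text
clock: 21.3
position: [0.5005, -0.0332, 0.1219]
orientation: [3.141, 0.001, 2.746]
force: [0.0, -1.0, 0.3]
grip_width: 0.0428
grip_force: 0.0
```

Run:
```python
from h import *
plan([(.4358,-.2665,.11,2.7496),(.4358,-.2665,.022-.0284,2.7496)])
```

```text
now [ 0.5005 -0.0332  0.1219  2.7462] F [ 0.  -1.   0.3] w 0.0428 0.0 t 21.3 j6 0.33
-> [ 0.436 -0.266  0.11   2.75 ] 4 x [-0.094 -0.751  0.037] rz -0.002
-> [ 0.436 -0.266 -0.006  2.75 ] 2 x [0.    0.    0.728] rz -0.0
```

Emit:
jog_arm --targets '[-0.05,-0.38,0,0,0,0,-0.094,-0.751,0.037,0,0,0]'

```text
clock: 21.55
position: [0.4844, -0.092, 0.1188]
orientation: [3.141, 0.001, 2.75]
force: [-0.6, -0.3, 0.5]
grip_width: 0.0427
grip_force: 0.0
```

Emit:
jog_arm --targets '[-0.05,-0.38,0,0,0,0,-0.094,-0.751,0.037,0,0,0]'

```text
clock: 21.8
position: [0.4682, -0.1509, 0.1158]
orientation: [3.141, 0.001, 2.749]
force: [-0.8, -0.5, -0.5]
grip_width: 0.0427
grip_force: 0.0
```

Emit:
jog_arm --targets '[-0.05,-0.38,0,0,0,0,-0.094,-0.751,0.037,0,0,0]'

```text
clock: 22.05
position: [0.4521, -0.2094, 0.1128]
orientation: [3.142, 0.001, 2.749]
force: [1.0, 0.4, 0.6]
grip_width: 0.0426
grip_force: 0.0
```

Emit:
jog_arm --targets '[-0.05,-0.38,0,0,0,0,-0.094,-0.751,0.037,0,0,0,-0.094,-0.751,0.037,0,0,0]'

```text
clock: 22.42
position: [0.4357, -0.2682, 0.1096]
orientation: [-3.141, 0.0, 2.746]
force: [0.9, 0.0, -1.2]
grip_width: 0.0429
grip_force: 0.0
```

```bash
sed -i 's/^OV=.*/OV=[.567,-.0218,.178]; ZO=.0284/' h.py
python3 - <<'E'
from h import *
plan([(.4358,-.2665,.022-.0284,2.7496)])
c=snap('side');s=bot.read_state()['position']
print(proj(c,[s+[0,0,.0284]]).round(1))
g=c['image'][200:275,325:395].astype(int);bl=(g[:,:,2]-g[:,:,0]>40);g=g.sum(2)//3
for i in range(0,75): print(200+i,''.join('B' if bl[i,j] else '#' if v<60 else '+' if v<90 else '.' if v<130 else ' ' for j,v in enumerate(g[i])))
E
```

```text
now [ 0.4357 -0.2682  0.1096  2.746 ] F [ 0.9  0.  -1.2] w 0.0429 0.0 t 22.425 j6 -0.16
-> [ 0.436 -0.266 -0.006  2.75 ] 2 x [0.003 0.01  0.725] rz -0.002
[[354.6 235.6]]
200  ..+BBBB              +###################.           +##++++###+##+##
201   .+#BBB             .###+################.           .+#++#+++###+###
202   ..+BB+.            .##+++###############.           .++#+#####++##++
203    ..++B+            .##+..++#############             +##+#+#+#+#+###
204       .++.           .#+....++###########+             ++++#+##+#####+
205         ...          .++....+############+             +##++#+#####++.
206           .          .+.....+############+             .+#+++++###+.  
207            .B         ......#############+              +#+##+++#+.   
208            .B        ..  ..+#############+              +####+....    
209             BB       ..  ..+#############.              +##++.        
210             .B          ..++#############....           .##++.        
211             .BB   ...   ..++############BBBBB.          .++..         
212             .BB  .++.. ..
[... 3995 characters left out ...]
+++++++...........       
266 ... ....   .......++BBBBBBBBBBBBBBBBB. .++++++++++#+.............     
267 ... ... ........  .+BBBBBBBBBBBBBBBBB...+#+++++++#++... .   ...... .. 
268 .......  ... .... ..BBBBBBBBBBBBBBBBB+.++##+#++++++.    .    .    ... 
269 ....+.   ....    ...BBBBBBBBBBBBBBBBB+++########++.         ...   ... 
270 . ....   ....    ...BBBBBBBBBBBBBBBBBB++#########+.         ...  .... 
271          ....   ....BBBBBBBBBBBBBBBBB+.+++++######+...      ...  .... 
272           .    .....BBBBBBBBBBBBBBBBB.......+++++#+++..    .... ......
273 .              .   .BBBBBBBBBBBBBBBBB....   .....+++++.   ....  ......
274 ...                .BBBBBBBBBBBBBBBBB..... ... .....++.. .++..  ......
```

Emit:
jog_arm --targets '[0.003,0.01,0.36,0,0,0,0.003,0.01,0.725,0,0,0,0.003,0.01,0.725,0,0,0]' --hand -0.3

```text
clock: 22.85
position: [0.4343, -0.2637, 0.0501]
orientation: [3.14, -0.005, 2.75]
force: [-0.7, -0.4, 1.0]
grip_width: 0.0297
grip_force: 0.0
```

Emit:
jog_arm --targets '[0,0,0.36,0,0,0,0,0,0.725,0,0,0,0,0,0.725,0,0,0]'

```text
clock: 23.22
position: [0.4352, -0.2646, -0.0066]
orientation: [3.141, -0.003, 2.75]
force: [-0.9, 0.4, 0.3]
grip_width: 0.0298
grip_force: 0.0
```

Emit:
jog_arm --targets '[0,0,0,0,0,0,0,0,0,0,0,0,0,0,0,0,0,0,0,0,0,0,0,0]' --hand -1

```text
clock: 23.72
position: [0.4374, -0.2664, -0.0045]
orientation: [-3.142, 0.003, 2.749]
force: [-0.0, 0.6, 7.0]
grip_width: 0.0093
grip_force: 59.9
```

Emit:
jog_arm --targets '[0,0,-0.2,0,0,0,0,0,-0.4,0,0,0,0,0,-0.7,0,0,0,0,0,-1,0,0,0]'

```text
clock: 24.22
position: [0.4354, -0.2655, 0.0743]
orientation: [3.141, -0.001, 2.749]
force: [0.4, 0.2, -4.4]
grip_width: 0.0092
grip_force: 58.7
```

Run:
```python
from h import *
Y=np.pi+OV[2]
plan([W(-.13,.022+.080,Y),W(-.13,.022+.041,Y),W(-.01,.022+.041,Y),W(-.01,.022+.034,Y)])
```

```text
now [ 0.4354 -0.2655  0.0743  2.7489] F [ 0.4  0.2 -4.4] w 0.0092 58.7 t 24.225 j6 -0.15
-> [ 0.439 -0.045  0.074  3.32 ] 3 x [0.338 0.855 0.003] rz -0.363
-> [ 0.439 -0.045  0.035  3.32 ] 1 x [-0.     0.     0.488] rz -0.0
-> [ 0.557 -0.024  0.035  3.32 ] 2 x [-0.75  0.   -0.  ] rz -0.0
-> [ 0.557 -0.024  0.028  3.32 ] 1 x [-0.     0.     0.088] rz -0.0
```

Tray lifted level (force -4.4 N, as expected for the loaded tray). Turning it to the oven's heading and carrying it over.

Emit:
jog_arm --targets '[0,0,0,0,0,-0.09,0,0,0,0,0,-0.18,0,0,0,0,0,-0.27,0,0,0,0,0,-0.363,0,0,0,0,0,-0.363]'

```text
clock: 24.85
position: [0.4357, -0.2656, 0.0737]
orientation: [3.141, -0.001, -2.966]
force: [0.4, 0.0, -3.8]
grip_width: 0.0091
grip_force: 58.7
```

Emit:
jog_arm --targets '[-0.06,0.3,0,0,0,0,-0.12,0.6,0,0,0,0,-0.178,0.902,0,0,0,0]'

```text
clock: 25.22
position: [0.4371, -0.1916, 0.0738]
orientation: [3.141, -0.0, -2.967]
force: [0.3, 0.5, -4.7]
grip_width: 0.0091
grip_force: 59.0
```

Emit:
jog_arm --targets '[-0.06,0.3,0,0,0,0,-0.12,0.6,0,0,0,0,-0.178,0.902,0,0,0,0]'

```text
clock: 25.6
position: [0.4384, -0.118, 0.074]
orientation: [3.141, -0.0, -2.967]
force: [-0.6, -0.5, -3.6]
grip_width: 0.0091
grip_force: 59.0
```

Emit:
jog_arm --targets '[-0.06,0.3,0,0,0,0,-0.12,0.6,0,0,0,0,-0.178,0.902,0,0,0,0,-0.178,0.902,0,0,0,0]'

```text
clock: 26.1
position: [0.4395, -0.044, 0.0739]
orientation: [3.141, -0.0, -2.964]
force: [-0.2, -0.6, -3.9]
grip_width: 0.0094
grip_force: 59.1
```

Run:
```python
from h import *
Y=np.pi+OV[2]
plan([W(-.13,.022+.041,Y),W(-.01,.022+.041,Y)])
c=snap('side')
print(proj(c,oven(OV,[[-.04,.06,.08],[-.04,-.06,.08],[-.22,-.06,.08],[-.13,0,.138]])).round(1))
g=c['image'][240:350,305:405].astype(int);bl=(g[:,:,2]-g[:,:,0]>40);g=g.sum(2)//3
for i in range(0,110,2): print(240+i,''.join('B' if bl[i,j] else '#' if v<60 else '+' if v<90 else '.' if v<130 else '-' if v<170 else ' ' for j,v in enumerate(g[i])))
```

```text
now [ 0.4395 -0.044   0.0739 -2.9637] F [-0.2 -0.6 -3.9] w 0.0094 59.1 t 26.1 j6 -0.28
-> [ 0.439 -0.045  0.035  3.32 ] 1 x [ 0.008 -0.009  0.491] rz -0.0
-> [ 0.557 -0.024  0.035  3.32 ] 2 x [-0.75  0.   -0.  ] rz -0.0
[[323.7 344.3]
 [313.2 303.9]
 [391.5 293.1]
 [360.9 296.7]]
240 ##+++.-                                -.####################################.-   -+################
242 ##++++.                                -+###################################++.-  -.################
244 +#++++.-                               -+##++++##########################+++++.-   -+###############
246 +##++++-                               -+###++...++++############++#+++....+++.-   -.###############
248 .+#++++.-                              -+#####++.........................+++#+.     -+##############
250 -+#++++.-                              -+#########++...................+++###+-     -+##############
252 -.+####+.                              -+##############++++++++++++#+++######+-      -+#############
254  -+####+-                              -+#################+##################.- 
[... 4255 characters left out ...]
    ---                ----------------------.........+++++++++++.....
338 -     ----------....---                  ----------------------................+....++++++++++.+....
340 .     -----------...-        --------------------..........+.+.++++......+.+...+++...+++++++++......
342 .-      ---------...----------------........++++++++++.......+...+.+.....+++.....+.++.++.+++++..+++.
344 ..      ----------..----......++#+####################++......+..+........++++.........+++++++++.++.
346 ..-     ----------......++###############################++++++...+++......+++...+.+.++.++++++++++++
348 ..-      ---------.++#########################################+++.++++...++++..+++.++.....--...+++++
```

The tab is where predicted (361,297). Lowering onto the ledge height and entering the mouth slowly.

Emit:
jog_arm --targets '[0,-0.01,0.24,0,0,0,0,-0.01,0.488,0,0,0,0,-0.01,0.488,0,0,0]'

```text
clock: 26.52
position: [0.4384, -0.0466, 0.0338]
orientation: [3.141, -0.004, -2.966]
force: [0.1, 0.9, -4.5]
grip_width: 0.0091
grip_force: 59.2
```

Emit:
jog_arm --targets '[-0.2,0,0,0,0,0,-0.4,0,0,0,0,0,-0.6,0,0,0,0,0,-0.6,0,0,0,0,0]'

```text
clock: 27.02
position: [0.4904, -0.0373, 0.0354]
orientation: [-3.141, 0.003, -2.963]
force: [-0.4, 0.3, -4.8]
grip_width: 0.0093
grip_force: 59.3
```

Emit:
jog_arm --targets '[-0.15,0,0,0,0,0,-0.3,0,0,0,0,0,-0.4,0,0,0,0,0,-0.4,0,0,0,0,0]'

```text
clock: 27.52
position: [0.5198, -0.0318, 0.0349]
orientation: [-3.141, 0.001, -2.964]
force: [-0.4, -0.7, -4.6]
grip_width: 0.0089
grip_force: 59.3
```

Emit:
jog_arm --targets '[-0.12,0,0,0,0,0,-0.25,0,0,0,0,0,-0.25,0,0,0,0,0]'

```text
clock: 27.9
position: [0.5402, -0.0283, 0.0351]
orientation: [-3.141, 0.002, -2.964]
force: [0.3, -0.2, -3.2]
grip_width: 0.0092
grip_force: 59.2
```

Emit:
jog_arm --targets '[-0.12,0,0,0,0,0,-0.25,0,0,0,0,0,-0.25,0,0,0,0,0]'

```text
clock: 28.28
position: [0.5599, -0.0247, 0.0351]
orientation: [-3.141, 0.002, -2.964]
force: [-0.1, -1.2, -4.3]
grip_width: 0.0094
grip_force: 59.2
```

Emit:
jog_arm --targets '[0,0,0.04,0,0,0,0,0,0.07,0,0,0,0,0,0.07,0,0,0]'

```text
clock: 28.65
position: [0.5577, -0.0249, 0.0296]
orientation: [3.142, -0.0, -2.964]
force: [-3.1, 0.3, 0.7]
grip_width: 0.009
grip_force: 60.0
```

The tray is resting on the ledge and floor (force back to about 0). Release, rise, back off and come down behind the tray's near end.

Emit:
jog_arm --targets '[0,0,0,0,0,0,0,0,0,0,0,0,0,0,0,0,0,0]' --hand -0.4

```text
clock: 29.02
position: [0.5585, -0.0249, 0.0295]
orientation: [-3.141, 0.001, -2.964]
force: [0.3, 0.2, 0.2]
grip_width: 0.0255
grip_force: 0.0
```

Emit:
jog_arm --targets '[0,0,-0.3,0,0,0,0,0,-1,0,0,0]'

```text
clock: 29.28
position: [0.5556, -0.0247, 0.1076]
orientation: [3.14, -0.006, -2.964]
force: [2.2, 0.5, -0.0]
grip_width: 0.0258
grip_force: 0.0
```

Emit:
jog_arm --targets '[0.4,0,0,0,0,0,0.8,0,0,0,0,0]' --hand -1

```text
clock: 29.52
position: [0.4957, -0.0363, 0.1103]
orientation: [-3.141, 0.002, -2.964]
force: [0.0, 0.3, -0.2]
grip_width: -0.0
grip_force: 0.0
```

Emit:
jog_arm --targets '[0.4,0,0,0,0,0,0.8,0,0,0,0,0,0.8,0,0,0,0,0]'

```text
clock: 29.9
position: [0.4294, -0.0475, 0.1092]
orientation: [3.141, -0.002, -2.965]
force: [0.1, -0.4, -1.1]
grip_width: -0.0005
grip_force: 0.0
```

Run:
```python
from h import *
Y=np.pi+OV[2]
plan([W(-.133,.05,Y),W(-.10,.05,Y),W(.013,.05,Y)])
c=snap('side');t=snap('top')
print(proj(c,oven(OV,[[-.099,.06,.068],[-.099,-.06,.068],[-.009,0,.092]])).round(1))
print('top',proj(t,oven(OV,[[-.099,.06,.068],[-.099,-.06,.068],[-.009,0,.092],[-.126,.039,.03],[-.126,-.039,.03]])).round(1))
g=c['image'][285:350,290:380].astype(int);bl=(g[:,:,2]-g[:,:,0]>40);g=g.sum(2)//3
for i in range(0,65,2): print(285+i,''.join('B' if bl[i,j] else '#' if v<60 else '+' if v<90 else '.' if v<130 else '-' if v<170 else ' ' for j,v in enumerate(g[i])))
```

```text
now [ 0.4294 -0.0475  0.1092 -2.9648] F [ 0.1 -0.4 -1.1] w -0.0005 0.0 t 29.9 j6 -0.29
-> [ 0.436 -0.045  0.022  3.32 ] 2 x [-0.043  0.006  0.547] rz -0.001
-> [ 0.469 -0.04   0.022  3.32 ] 1 x [-0.413 -0.    -0.   ] rz -0.0
-> [ 0.58  -0.019  0.022  3.32 ] 2 x [-0.706  0.    -0.   ] rz -0.0
[[352.3 344.1]
 [339.2 304.3]
 [303.4 321.1]]
top [[204.8 282.8]
 [257.6 274.1]
 [223.2 237.5]
 [219.8 293.7]
 [253.1 288.3]]
285                    --                          ------------------......+++##############+.
287   -----------                  -------....-.-.............-...............+#######+++++...
289 ..............-...----------.........................---..-...............+######.....----
291 ....................................-..-...............--.---.............+######..-...---
293 ......................................................----.--.-.....-.....+######........-
295 ......................................................--...---............######+........-
297 ..................................---..................--.-----....-......++++............
299 ............
[... 1747 characters left out ...]
-------..-   --  -                       
337    -.BBBBBBBBBBBBBBBBBB--                       --.-  ---..-  --                          
339      -BBB--  ---      ----     ---      ---     --     --...    -  -                      
341        ---    --.-    -...-    -..-    -..-           --....-  ---                        
343 -     -..-    -..-          ---.............----....++++++####+++..---                    
345 -     -..-                 -..............++##########################.-         -        
347 ..---....-                   -.......++##################################+.--     -       
349 -........-                   -...+##########################################+.--   -
```

The tray's near end is on prediction, from about (339,303) to (351,343). Down behind it, then push.

Emit:
jog_arm --targets '[0,0,0.3,0,0,0,0,0,0.6,0,0,0]'

```text
clock: 30.25
position: [0.4347, -0.0475, 0.0612]
orientation: [-3.141, 0.003, -2.964]
force: [-0.1, 0.2, 0.0]
grip_width: 0.0
grip_force: 0.0
```

Emit:
jog_arm --targets '[0,0,0.3,0,0,0,0,0,0.49,0,0,0,0,0,0.49,0,0,0]'

```text
clock: 30.62
position: [0.4326, -0.0472, 0.0212]
orientation: [3.141, -0.001, -2.964]
force: [-0.2, 0.3, -0.4]
grip_width: 0.0001
grip_force: 0.0
```

Emit:
jog_arm --targets '[-0.2,0,0,0,0,0,-0.4,0,0,0,0,0,-0.6,0,0,0,0,0,-0.8,0,0,0,0,0]'

```text
clock: 31.12
position: [0.4963, -0.0359, 0.0223]
orientation: [-3.141, -0.0, -2.964]
force: [-3.3, -1.0, 1.5]
grip_width: -0.0
grip_force: 1.5
```

Emit:
jog_arm --targets '[-0.2,0,0,0,0,0,-0.4,0,0,0,0,0,-0.6,0,0,0,0,0,-0.7,0,0,0,0,0]'

```text
clock: 31.62
position: [0.552, -0.026, 0.0221]
orientation: [-3.141, 0.001, -2.964]
force: [-2.8, -0.4, 1.3]
grip_width: 0.0001
grip_force: 1.5
```

Run:
```python
from h import *
Y=np.pi+OV[2]
plan([W(.013,.05,Y)])
```

```text
now [ 0.552  -0.026   0.0221 -2.9637] F [-2.8 -0.4  1.3] w 0.0001 1.5 t 31.625 j6 -0.23
-> [ 0.58  -0.019  0.022  3.32 ] 1 x [-0.357  0.019  0.006] rz -0.0
```

Emit:
jog_arm --targets '[-0.1,0,0,0,0,0,-0.2,0,0,0,0,0,-0.27,0,0,0,0,0,-0.27,0,0,0,0,0]'

```text
clock: 32.12
position: [0.5729, -0.0223, 0.0222]
orientation: [-3.141, 0.002, -2.964]
force: [0.1, -0.9, 0.2]
grip_width: -0.0001
grip_force: 0.0
```

Emit:
jog_arm --targets '[-0.05,0,0,0,0,0,-0.08,0,0,0,0,0,-0.08,0,0,0,0,0]'

```text
clock: 32.5
position: [0.578, -0.0213, 0.0221]
orientation: [3.142, 0.0, -2.964]
force: [-1.5, -0.7, 0.5]
grip_width: -0.0002
grip_force: 0.9
```

Emit:
jog_arm --targets '[-0.03,0,0,0,0,0,-0.05,0,0,0,0,0,-0.05,0,0,0,0,0]'

```text
clock: 32.88
position: [0.5796, -0.0209, 0.0218]
orientation: [3.142, -0.004, -2.964]
force: [-7.0, -2.1, 4.1]
grip_width: 0.0001
grip_force: 3.3
```

Emit:
jog_arm --targets '[-0.03,0,0,0,0,0,-0.05,0,0,0,0,0,-0.05,0,0,0,0,0]'

```text
clock: 33.25
position: [0.5794, -0.0208, 0.0213]
orientation: [3.142, -0.011, -2.965]
force: [-13.8, -3.2, 8.9]
grip_width: 0.0002
grip_force: 6.8
```

Emit:
jog_arm --targets '[-0.03,0,0,0,0,0,-0.03,0,0,0,0,0]'

```text
clock: 33.5
position: [0.5792, -0.0208, 0.021]
orientation: [3.142, -0.016, -2.965]
force: [-16.8, -3.2, 11.6]
grip_width: -0.0002
grip_force: 8.9
```

Resistance at 12.5 mm matches the expected home position, but the gripper body may have touched the roof instead. Back off and check the tray's position in the pictures.

Emit:
jog_arm --targets '[0.2,0,0,0,0,0,0.6,0,0,0,0,0]'

```text
clock: 33.75
position: [0.5436, -0.0279, 0.0226]
orientation: [-3.141, 0.005, -2.964]
force: [-1.0, -0.4, -0.1]
grip_width: 0.0002
grip_force: 0.0
```

Emit:
jog_arm --targets '[0.4,0,-0.5,0,0,0,0.8,0,-1,0,0,0]'

```text
clock: 34.0
position: [0.478, -0.0393, 0.1028]
orientation: [3.142, 0.001, -2.964]
force: [0.2, 0.7, -0.1]
grip_width: -0.0002
grip_force: 0.0
```

Emit:
jog_arm --targets '[0.5,-0.5,0,0,0,0,1,-1,0,0,0,0]'

```text
clock: 34.25
position: [0.4148, -0.1334, 0.1034]
orientation: [-3.139, 0.005, -2.962]
force: [-0.4, -0.2, -0.1]
grip_width: 0.0003
grip_force: 0.0
```

Emit:
jog_arm --targets '[0.2,-0.5,0,0,0,0,0.4,-1,0,0,0,0,0.4,-1,0,0,0,0]'

```text
clock: 34.62
position: [0.3972, -0.2196, 0.1027]
orientation: [-3.139, 0.003, -2.969]
force: [0.4, 0.9, -0.4]
grip_width: 0.0
grip_force: 0.0
```

Run:
```python
from h import *
plan([])
c=snap('side');t=snap('top')
np.save('after.npy',0)
for n,cc in(('side',c),('top',t)):
    print(n,'nearwall top x=.025/.015/.005',proj(cc,oven(OV,[[x,y,.068] for x in(.025,.015,.005) for y in(.06,0,-.06)])).round(1).tolist(), 'roof front',proj(cc,oven(OV,[[.036,.075,.112],[.036,-.075,.112]])).round(1).tolist(),'floor front',proj(cc,oven(OV,[[0,.06,.034],[0,-.06,.034]])).round(1).tolist())
def show(im,r0,r1,c0,c1,st=1):
    g=im[r0:r1,c0:c1].astype(int).sum(2)//3
    for i in range(0,r1-r0,st): print(r0+i,''.join('#' if v<60 else '+' if v<90 else '.' if v<130 else '-' if v<165 else ':' if v<200 else ' ' for v in g[i]))
show(t['image'],205,295,180,265)
```

```text
now [ 0.3972 -0.2196  0.1027 -2.9685] F [ 0.4  0.9 -0.4] w 0.0 0.0 t 34.625 j6 -0.68
side nearwall top x=.025/.015/.005 [[291.7, 353.3], [287.8, 331.5], [284.2, 311.9], [296.7, 352.5], [292.5, 330.9], [288.7, 311.3], [301.7, 351.8], [297.2, 330.2], [293.2, 310.6]] roof front [[286.1, 344.5], [277.2, 293.0]] floor front [[304.6, 362.7], [296.0, 321.4]]
top nearwall top x=.025/.015/.005 [[197.8, 228.5], [223.8, 224.2], [249.8, 219.8], [198.4, 232.8], [224.3, 228.5], [250.5, 224.1], [198.9, 237.2], [224.9, 232.8], [251.1, 228.5]] roof front [[184.7, 221.6], [252.2, 210.3]] floor front [[203.4, 241.3], [254.1, 232.8]]
205 --:                                                                    .++++++###++++
206 ---:                                                                   -++++++###++++
207 ::-:                                                                   -+++++###+++++
208 ::::                                                                   :+++++###+++++
209 ::::                                                                   :+#++++##+++++
210 :-::                    
[... 6921 characters left out ...]
::::::::::::::::::.: :--::.++-:::::::::::........++++++++++++++++###++
288 ::::::::::-+-:::::::::::::::::::.+: :--::.++.---........+++++++++..----.++++++++##+++
289 ::::::::::-+-::::::::::::::::::.##- :--::.+++....++++++++++..---::::  :.+++++++###+++
290 ::::::::::..-:::::::::::::::::.###-::--::-.+++++..+++..---::::      ::-+++++++###++++
291 ::::::::::..-:::::::::::::::::.###.::---::-.++..----::::     ::::::--.++++++++##+++++
292 ::::::::::..:::::::::::::::::.###--: :-.-----::::       :::::-------.++++++++###+++++
293 ::::::::::..:---------::::::-###-:::: :::::      ::::::-------------.+++++++###++++++
294 ::::::::::..:--------.-----.+###.....:    :::::--......+++..........+++++++###+++++++
```

In the top picture the tray's near wall top edge lies at about (224,225), i.e. x ≈ 23.5 mm (home is 25), so it is home against the stops. Now shut the flap: grip the bail bar, lift it along its arc, then close.

Emit:
jog_arm --targets '[0,0,0,0,0,0.1,0,0,0,0,0,0.2,0,0,0,0,0,0.3,0,0,0,0,0,0.4,0,0,0,0,0,0.5]' --hand -0.45

```text
clock: 35.35
position: [0.3967, -0.2152, 0.1021]
orientation: [3.141, 0.0, 2.531]
force: [0.7, 1.2, 1.1]
grip_width: 0.024
grip_force: 0.0
```

Emit:
jog_arm --targets '[0,0,0,0,0,0.1,0,0,0,0,0,0.2,0,0,0,0,0,0.3,0,0,0,0,0,0.4,0,0,0,0,0,0.5]'

```text
clock: 35.98
position: [0.3967, -0.2152, 0.1021]
orientation: [3.141, -0.0, 1.746]
force: [0.7, -1.4, -0.2]
grip_width: 0.0237
grip_force: 0.0
```

Run:
```python
from h import *
Y=OV[2]+np.pi/2
def bar(b,dz=-.0345): q=oven(OV,[-.006-.12*np.sin(b),0,.03+.12*np.cos(b)]);return (q[0],q[1],q[2]+dz,Y)
q=bar(np.pi/2)
plan([(q[0],q[1],.1027,Y),(q[0],q[1],.03,Y),q]+[bar(b) for b in(1.3,1.05,.8,.55,.3,.05,-.2,-.436)])
t=cam('top');s=cam('side')
for n,c in(('t',t),('s',s)): print(n,proj(c,oven(OV,[[x,y,.034] for x in(-.122,-.13) for y in(.03,-.03)])).round(1).tolist())
g=s['image'][310:350,335:380].astype(int).sum(2)//3
for i in range(0,40,2): print(310+i,' '.join('%3d'%v for v in g[i]))
```

```text
now [ 0.3967 -0.2152  0.1021  1.7458] F [ 0.7 -1.4 -0.2] w 0.0237 0.0 t 35.975 j6 0.9
-> [ 0.443 -0.044  0.103  1.749] 3 x [ 0.668  0.314 -0.002] rz -0.002
-> [ 0.443 -0.044  0.03   1.749] 1 x [0.    0.    0.909] rz -0.0
-> [ 0.443 -0.044 -0.004  1.749] 1 x [0.    0.    0.431] rz -0.0
-> [ 0.447 -0.043  0.028  1.749] 1 x [-0.     0.055 -0.401] rz -0.0
-> [ 0.459 -0.041  0.055  1.749] 1 x [ 0.     0.144 -0.345] rz -0.0
-> [ 0.476 -0.038  0.079  1.749] 1 x [ 0.     0.225 -0.299] rz -0.0
-> [ 0.499 -0.034  0.098  1.749] 1 x [ 0.     0.292 -0.234] rz -0.0
-> [ 0.526 -0.029  0.11   1.749] 1 x [-0.     0.341 -0.154] rz -0.0
-> [ 0.555 -0.024  0.115  1.749] 1 x [ 0.     0.368 -0.065] rz -0.0
-> [ 0.585 -0.019  0.113  1.749] 1 x [-0.     0.373  0.028] rz -0.0
-> [ 0.611 -0.014  0.104  1.749] 1 x [0.    0.335 0.11 ] rz -0.0
t [[223.0, 291.3], [248.7, 287.1], [223.5, 294.8], [249.2, 290.6]]
s [[358.8, 343.0], [352.0, 323.2], [362.5, 342.5], [355.5, 322.7]]
310 197 194 189 186 182 190 200 204 203 200 196 196 198 201 199 199 200 201 201 192 183 166 176 169 145 125 123 122 122 123 122 130 129 125
[... 2840 characters left out ...]
 205 213 211 193 177 177 172 149 119  98 100 108 136 162 164 163 175 202 219 214 198 196 193 194 195 198 196 192 191 195 198 199 201 199 195 192 190
344 147 143 142 133  96  68  59  55  55  60  59  50  54  44  48  36  26  24  36  36  35  57  75  89 110 151 197 215 208 200 198 189 190 195 198 194 191 191 194 198 201 201 199 191 184
346  27  26  21  31  25  21  30  32  21  29  29  30  28  25  46  29  30  26  33  29  33  22  29  25  21  46  94 135 150 165 177 184 187 192 195 195 189 190 193 197 202 204 201 195 188
348  37  31  29  27  27  29  34  29  27  34  34  33  30  34  29  27  30  29  24  24  32  31  28  30  27  23  34  26  33  47  83 129 158 174 192 196 191 190 191 192 199 204 203 195 187
```

Emit:
jog_arm --targets '[0.33,0.16,0,0,0,0,0.668,0.314,0,0,0,0]'

```text
clock: 36.22
position: [0.4121, -0.1577, 0.1021]
orientation: [3.141, -0.0, 1.75]
force: [0.9, -0.3, -0.6]
grip_width: 0.0236
grip_force: 0.0
```

Emit:
jog_arm --targets '[0.33,0.16,0,0,0,0,0.668,0.314,0,0,0,0]'

```text
clock: 36.48
position: [0.4272, -0.1002, 0.1022]
orientation: [3.141, -0.0, 1.751]
force: [0.0, 0.3, -0.3]
grip_width: 0.0239
grip_force: 0.0
```

Emit:
jog_arm --targets '[0.33,0.16,0,0,0,0,0.668,0.314,0,0,0,0,0.668,0.314,0,0,0,0]'

```text
clock: 36.85
position: [0.4424, -0.0427, 0.1022]
orientation: [3.141, -0.0, 1.754]
force: [-0.2, 0.3, 0.5]
grip_width: 0.0235
grip_force: 0.0
```

Emit:
jog_arm --targets '[0,0,0.45,0,0,0,0,0,0.9,0,0,0,0,0,0.9,0,0,0]'

```text
clock: 37.22
position: [0.4388, -0.045, 0.0282]
orientation: [-3.136, -0.002, 1.749]
force: [-0.9, 0.1, -0.5]
grip_width: 0.0235
grip_force: 0.0
```

Run:
```python
from h import *
Y=OV[2]+np.pi/2
q=oven(OV,[-.126,0,.03]);plan([(q[0],q[1],-.0045,Y)])
c=snap('side');p=bot.read_state()['position'];print(proj(c,[p+[0,0,.0284]]).round(1))
g=c['image'][270:346,325:385].astype(int).sum(2)//3
for i in range(0,76,2): print(270+i,''.join('#' if v<60 else '+' if v<90 else '.' if v<130 else '-' if v<165 else ':' if v<205 else ' ' for v in g[i]))
```

```text
now [ 0.4388 -0.045   0.0282  1.749 ] F [-0.9  0.1 -0.5] w 0.0235 0.0 t 37.225 j6 1.29
-> [ 0.443 -0.044 -0.004  1.749] 1 x [0.001 0.054 0.409] rz 0.0
[[358.7 324.4]]
270 : ::::::::::::::::-+#########++++............+++++#####+-:::
272 ::::::::::::::::::-+##############+####+++++#++#+######+-:::
274 ::::::  ::::::: ::-+###################################+-:::
276 ::::::::::::::::::-+###################################.-:::
278 ::::::::::::::: ::-+###################################.::::
280 :::::::::::::::  :-+###################################+.--:
282 ::::::::: :::::  :-+###################################+....
284 :::: :::: ::::: :-.#####################################+...
286 ::::::::::::::::-+#######################################+..
288 ::---------.....+########################################+++
290 -..............++#######################################++++
292 .....++.........+####################################++##+++
294 .......---....+++++################################+++#####+
296 ..-......++++++++....+###########################+..+#######
298 .-....+#####+......
[... 836 characters left out ...]
------.........##+.--::-......++.--........-...-..
326 -----------------.........+.--.--.........................-.
328 -----------------.....-.....-..--...................-.....--
330 ------------------............-:::-................-..-.....
332 :::---------------............-:  :-.................--.....
334                    -...........-:  :-.............---...-...
336                    :-...-.......-: :-..............-........
338                     :::::--......-:::-..........-....-......
340                  :  :::::::-..--.-:::----...............-...
342               :::::::-:::-....-----:::::::---...............
344         ::---.+#################++.-:::::::::::------.......
```

The bar passes midway between the open fingers (about 349 and 368). Descend and grip.

Emit:
jog_arm --targets '[0,0,0.2,0,0,0,0,0,0.43,0,0,0,0,0,0.43,0,0,0]'

```text
clock: 37.65
position: [0.4419, -0.0455, -0.0037]
orientation: [-3.142, -0.0, 1.748]
force: [-0.3, 0.9, 1.1]
grip_width: 0.0235
grip_force: 0.0
```

Emit:
jog_arm --targets '[0,0,0,0,0,0,0,0,0,0,0,0,0,0,0,0,0,0]' --hand -1

```text
clock: 38.02
position: [0.4422, -0.0457, -0.0029]
orientation: [3.141, 0.001, 1.748]
force: [-2.2, -0.7, 6.4]
grip_width: 0.0051
grip_force: 59.0
```

Emit:
jog_arm --targets '[0,0.014,-0.2,0,0,0,0,0.055,-0.401,0,0,0,0,0.12,-0.58,0,0,0,0,0.199,-0.746,0,0,0]'

```text
clock: 38.52
position: [0.4561, -0.0432, 0.0558]
orientation: [-3.139, 0.001, 1.748]
force: [-0.6, -1.0, -5.1]
grip_width: 0.0047
grip_force: 58.5
```

Emit:
jog_arm --targets '[0,0.108,-0.155,0,0,0,0,0.225,-0.299,0,0,0]'

```text
clock: 38.78
position: [0.4718, -0.0406, 0.0793]
orientation: [-3.135, 0.002, 1.748]
force: [-2.2, -3.6, -3.9]
grip_width: 0.0046
grip_force: 58.5
```

Forces are small and consistent with the hinge, so I'll keep following the arc with the bar gripped.

Emit:
jog_arm --targets '[0,0.145,-0.122,0,0,0,0,0.292,-0.234,0,0,0,0,0.46,-0.316,0,0,0,0,0.633,-0.388,0,0,0]'

```text
clock: 39.28
position: [0.5185, -0.0326, 0.1131]
orientation: [-3.131, 0.003, 1.747]
force: [-15.1, -4.0, 28.1]
grip_width: 0.0045
grip_force: 59.8
```

Emit:
jog_arm --targets '[0,0.184,-0.04,0,0,0,0,0.368,-0.065,0,0,0,0,0.555,-0.055,0,0,0,0,0.741,-0.037,0,0,0]'

```text
clock: 39.78
position: [0.5849, -0.0212, 0.1162]
orientation: [3.138, 0.003, 1.748]
force: [-1.7, -2.0, 3.9]
grip_width: 0.0047
grip_force: 68.8
```

Emit:
jog_arm --targets '[0,0.17,0.05,0,0,0,0,0.3,0.1,0,0,0,0,0.3,0.1,0,0,0]'

```text
clock: 40.15
position: [0.6104, -0.0167, 0.1068]
orientation: [3.136, 0.003, 1.748]
force: [3.6, 5.0, 2.8]
grip_width: 0.0044
grip_force: 70.3
```

Emit:
jog_arm --targets '[0,0.035,0.015,0,0,0,0,0.05,0.02,0,0,0,0,0.05,0.02,0,0,0]'

```text
clock: 40.52
position: [0.6105, -0.0166, 0.1065]
orientation: [3.141, 0.003, 1.747]
force: [-5.1, 3.0, 13.4]
grip_width: 0.0044
grip_force: 71.3
```

Emit:
jog_arm --targets '[0,0.03,0.01,0,0,0,0,0.03,0.01,0,0,0]'

```text
clock: 40.78
position: [0.6105, -0.0166, 0.1064]
orientation: [-3.139, 0.003, 1.747]
force: [-10.0, 2.6, 23.1]
grip_width: 0.0043
grip_force: 72.7
```

The bar stops at the expected shut position with force rising, so the flap is shut. Release, lift clear, and check.

Emit:
jog_arm --targets '[0,0,0,0,0,0,0,0,0,0,0,0,0,0,0,0,0,0]' --hand -0.4

```text
clock: 41.15
position: [0.613, -0.0142, 0.1023]
orientation: [-3.141, -0.001, 1.749]
force: [-1.0, 0.7, -0.7]
grip_width: 0.0256
grip_force: 0.0
```

Emit:
jog_arm --targets '[0,0,-0.2,0,0,0,0,0,-0.5,0,0,0,0,0,-1,0,0,0]'

```text
clock: 41.52
position: [0.6124, -0.0144, 0.1832]
orientation: [-3.139, -0.001, 1.749]
force: [0.6, 0.6, -0.5]
grip_width: 0.0254
grip_force: 0.0
```

Emit:
jog_arm --targets '[-0.5,-0.5,0,0,0,0,-1,-1,0,0,0,0]'

```text
clock: 41.78
position: [0.5493, -0.1081, 0.1846]
orientation: [3.139, 0.001, 1.75]
force: [0.3, 0.5, 0.3]
grip_width: 0.0256
grip_force: 0.0
```

Emit:
jog_arm --targets '[-0.5,-0.5,0,0,0,0,-1,-1,0,0,0,0]'

```text
clock: 42.02
position: [0.4836, -0.2017, 0.1841]
orientation: [3.14, 0.001, 1.749]
force: [0.8, -0.5, 0.5]
grip_width: 0.0257
grip_force: 0.0
```

Emit:
jog_arm --targets '[-0.5,-0.2,0,0,0,0,-1,-0.4,0,0,0,0,-1,-0.4,0,0,0,0]'

```text
clock: 42.4
position: [0.4666, -0.2875, 0.1838]
orientation: [3.14, 0.001, 1.744]
force: [0.2, -0.4, 0.2]
grip_width: 0.0256
grip_force: 0.0
```

Run:
```python
from h import *
plan([])
c=snap('side');t=snap('top')
for a in(0,.1,.2):
  for n,cc in(('s',c),('t',t)): print(a,n,proj(cc,oven(OV,[flap(a,.12,.039),flap(a,.12,-.039),flap(a,.088,.068,.004),flap(a,.088,-.068,.004)])).round(1).tolist())
for n,im,r0,r1,c0,c1 in(('s',c['image'],262,345,255,325),('t',t['image'],192,262,178,265)):
    print(n);g=im[r0:r1,c0:c1].astype(int).sum(2)//3
    for i in range(0,r1-r0,2): print(r0+i,''.join('#' if v<60 else '+' if v<90 else '.' if v<130 else '-' if v<165 else ':' if v<205 else ' ' for v in g[i]))
```

```text
now [ 0.4666 -0.2875  0.1838  1.7442] F [ 0.2 -0.4  0.2] w 0.0256 0.0 t 42.4 j6 0.85
0 s [[278.5, 321.8], [274.2, 295.2], [290.0, 341.3], [281.5, 294.8]]
0 t [[196.7, 212.8], [232.7, 206.7], [188.3, 224.9], [249.6, 214.6]]
0.1 s [[284.1, 319.3], [279.4, 292.9], [294.2, 339.6], [285.2, 293.3]]
0.1 t [[196.7, 217.5], [232.9, 211.4], [188.4, 228.4], [249.9, 218.1]]
0.2 s [[289.9, 317.2], [284.8, 290.9], [298.6, 338.2], [289.1, 292.0]]
0.2 t [[197.0, 222.5], [233.3, 216.4], [188.6, 232.1], [250.2, 221.8]]
s
262 ........----------------:::::::-...........................--...---...
264 ----.....----------------:::::::--------...................--...--....
266 ::::--....----------------:::::::::::::::::::::::::-.......---..---...
268     :::--------------------:::::::::::::::::::::::::::-..---....---...
270 :::::::::---------:---------:::::::::::::::::::::::::::-::::---.--....
272 ::::::::::--------:::--------:::::::::::::::::::::::::--::::::::::----
274 ::::::::::------:::::::------:::::::::::::::::::::::::--::::::::   :::
276 ::::::::::::::::-::::::------::::::::::::::::::::::::::::: :::
[... 5080 characters left out ...]
..+.............................###.---.---------::-----
248 ::::::::::::::-+----:---------.-----:::-::::::::::::-----::::-###-::::::::::::::::::::-
250 ::::::::::::::-.-:------------:::::::::::::::::::::::::::::::+##-::::::--:--:::::::::::
252 ::::::::::::::..-::--------------:--::-::---:::::::::::::::-###-:::::::::::::::::::::::
254 ::::::::::::::..::::::----------:::----::::-::::::::::::::.###-:::---------::::::::::::
256 :::::::::::::-+.:::::::::::::::::::----------::::::::::::.##+:::::::-----------::::::::
258 ::::::::::::::+: ::::::::::::::::::::::::::::::::::::::-+##-:::::::::::::::::-:--------
260 :::::::::::::-+-::------------::::------::::::::::::::.###---::::::::::::::::::::::::--
```

The top picture shows the flap edge running from about (188,223) to (249,212), which matches the fully shut prediction, and the bail is over the roof. The robot is clear of everything, so I'm handing in.

```bash
python3 -c "
from plant import bot
print(bot.finish_job())"
```

```text
the job is handed in; nothing more can be done
None
```

The job is handed in after about 42 s: both rollers are in the tray, the tray is home in the oven, the flap is shut, and the other items on the bench were not touched; the hand-in gave no verdict.

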